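# Stir the beads and slide their tray over to the drying stand

### The arm

A 7-joint arm with a two-finger parallel gripper is mounted at the origin on the work surface. World frame = base frame: x ahead of the robot, y to its left, z up, the work surface at z = 0. Lengths are in m, angles in rad, forces in N, time in s.
With the tool pointing down it reaches from about 0.35 to 0.9 m from the base axis. Payload 8.1 kg.
Tool frame: the origin (TCP) lies midway between the tips of the shut fingers; the grasp point (between the pads) lies 19 mm behind it; z points along the fingers, y is the direction in which the jaws open and shut (so a half turn about z gives the same grasp; the last joint's range is limited). The gripper opens to 85 mm and grips with 20 to 120 N. Pads are 22 mm wide; open, the fingers measure 114 mm over their backs; the gripper's body (76 mm by 85 mm) begins 54 mm behind the grasp point. The pads swing forward as they close: fully open they stand 13 mm farther back than shut.
Start: joints at [-1.438, 0.434, 0.025, 1.573, -0.012, 1.134, -0.075], TCP at [0.146, 0.608, 0.231] pointing down, gripper open.
Joint ranges: [-2.62, 2.62], [-0.44, 2.09], [-1.27, 1.32], [0.08, 2.57], [-1.32, 4.46], [0.12, 2], [-2.74, 2.74]. Speed limits (rad/s): [2.22, 2.22, 3.01, 3.01, 3.14, 3.14, 3.14].

### API

Orientations are given as a unit quaternion [w, x, y, z].
In Python, from rig import arm gives the robot as it stands. The module is installed in compiled form; this text tells all that it offers.
- The arm moves only by the shell command python3 -m jog 'ROWS'. ROWS is JSON, a list of rows, each a list of 3 entries, a list of its own where there are three numbers: the shift along the tool's x, y, z in m, then the turn about the tool's z in degrees, then the gripper's target within -1 to 1 (fully open at 1, half-way at 0, shut at -1). A call has 1 to 12 rows; each row shifts and turns the commanded pose from where the row before left it, along the tool's axes as they then stand; what a row does not reach is not made up. A row lasts 1/10 s, in which the tool goes at most 50 mm and 8.59 degrees, less where a joint would pass 70% of its speed; a pose out of reach is approached as far as the arm can. A call with a gripper value outside its range is refused whole. The fingers move at their own pace and stop on an object; the grip force is fixed at half the most. Time passes only in rows, so rows that do not move let the fingers close. It gives the time, the measured TCP pose, the force and the opening at its end, in the units of the state.
- arm.get_obs(): the state, without advancing time (a new reading comes with each control period).
- arm.read_camera(name): name is "scene" or "side" or "wrist"; returns a dict with "image" (480x640x3 uint8, red, green, blue), "depth" (480x640 float32, m along the optical axis (not along the pixel's ray), 0 where there is no reading), "fx", "fy", "cx", "cy" (pixels), "R" (3x3) and "t" (3): a world point X has camera coordinates R X + t; the wrist camera has in their place "mount" (4x4, takes a point from camera to tool coordinates, whose origin is the TCP and whose axes are the flange's). Camera axes: x right, y down, z forward; pixel columns grow to the right and rows downward; lengths in m; the calibration is good to about 2 mm. A picture is of the moment at which its call begins: read the wrist's pose just before it.
- arm.close_job(): hands the job in, once; it reports no verdict.
Trained networks look in a picture, given as the dict that the camera call returned (one of the last four; its "shot" number tells which), for a name from the list of things; names that differ only in an ending like _2 or _b are one class to them, and where a whole thing is asked for, a point or a joint stands for the part that bears it (a point fixed in the world has none). Each returns a list of dicts, best first, with "score" (0 to 1); they miss things now and then, are a little off and sometimes report something else, mostly with a low value. They report only what shows in the picture. A call takes as long as a camera call. They do not tell look-alikes from the thing itself.
- arm.recognise(picture, target): "box" ([left, top, right, bottom] in pixels, round what is visible of it).
The state is a dict: "t": time; "joints": joint angles; "dq": joint speeds; "effort": joint torques, N m; "tcp_pos": TCP position; "ee_rot": TCP orientation; "force": force on the tool from outside, world axes, zero at the start; "torque": the same for the moment, N m; "finger_gap": opening from 0.0 (shut) to 1.0 (fully open).
Only numpy, scipy, OpenCV 4.12 (cv2) and the standard library are available. Lean on these libraries where they do the work, as an engineer would, in place of code of your own. Each camera call takes 0.05 s, during which the arm holds its last target.

### The job

Take the wooden stirring rod that stands in the way on the drying stand, stir the beads in the blue pot with it in wide strokes for at least two full turns round the pot, then stand the rod upright on the cork coaster and let it go. After that slide the tray on its runners across the gap onto the other stand, without lifting it or letting it tip or sag into the gap, until it lies square and centred on the orange pad with all beads still in the pot. Leave everything else where it is.

Things in the scene. Friction and masses are not known exactly. Their poses are not given: they have to be found in the camera images.
- mat: dark green cutting mat, 320 x 660 x 2 mm, lying fixed on the table under both stands; origin at its centre on the table. Its y axis is the line from one stand to the other; the middle of the gap between the stands is within 4 mm of its origin
- work_stand: fixed bare plywood stand, flat top 240 x 240 mm, 40 mm above the table; origin under its centre at table level, axes parallel to the mat's. The tray starts on it. It is at the mat's +y or -y end, changing from start to start
- dry_stand: fixed plywood stand, the same size and height, at the other end, with an orange drying pad (120 x 180 mm, as large as the tray, level with the top) in the middle; axes parallel to the mat's. Between the two stands is an open gap of 54 to 70 mm
- dry_stand_pad (a point): centre of the orange drying pad, on the stand's top surface (40 mm above the table); its y axis is the pad's long direction
- tray_center (a point): dark wooden tray, 180 mm long (its y), 120 mm wide (its x), 0.5 to 0.85 kg. This point is on its centre line, 20 mm above the surface it stands on. End walls (y = +-90 mm) are 6 mm thick with flat upright outer faces from 6 to 40 mm above the surface; side walls reach 30 mm. The blue pot is fixed in its middle. It starts within 0.1 rad of square to the stands and within 8 mm of the lane's centre line
- pot_floor (a point): centre of the inner floor of the blue pot fixed in the tray, 16 mm above the surface the tray stands on; axes parallel to the tray's. The pot's inner radius is 42 mm at the floor and 48 mm from 8 mm above it; its rim is 32 mm above this floor and has an outer radius of 53 mm. Five loose beads start in a ring about 31 mm from the centre, leaving the middle free
- tray: the same tray: origin on its centre line at the underside of its two steel runners, axes as above. The runners lie along y, 84 mm apart, flat for 156 mm and upturned at the ends; the mass is balanced about the tray's centre
- stirrer_center (a point): wooden stirring rod that stands upright by itself, on the drying stand, in the tray's way: 120 mm tall, round foot of 26 mm diameter and 12 mm height, shaft of 14 mm diameter, then from 62 mm up a red handle of 18 mm diameter; 60 g. This point is on its axis, half-way up (60 mm above the foot's underside)
- stirrer_foot (a point): centre of the underside of the stirring rod's foot; its z runs up the rod
- stirrer: the stirring rod itself, origin at the underside of the foot
- coaster_top (a point): centre of the top of a round cork coaster, 80 mm in diameter, 6 mm thick, fixed on the table on the robot's side of the stands, at any of four places that it shares with the paint jar, varnish bottle and brush mug
- bead0: red chunky bead, a loose upright cylinder of 18 mm diameter and 15 mm height in the pot; origin at the centre of its underside
- bead1: yellow chunky bead, a loose upright cylinder of 18 mm diameter and 15 mm height in the pot; origin at the centre of its underside
- bead2: white chunky bead, a loose upright cylinder of 18 mm diameter and 15 mm height in the pot; origin at the centre of its underside
- bead3: green chunky bead, a loose upright cylinder of 18 mm diameter and 15 mm height in the pot; origin at the centre of its underside
- bead4: orange chunky bead, a loose upright cylinder of 18 mm diameter and 15 mm height in the pot; origin at the centre of its underside
- glue: bystander: small glue bottle with orange cap, 28 mm diameter, 62 mm tall, loose on the work stand near its far (mat +x) edge, beside the tray's lane; origin at the centre of its underside
- paint_pot: bystander: small paint pot with red cap, 28 mm diameter, 50 mm tall, loose on the drying stand near the edge on the robot's side, beside the tray's lane; origin at the centre of its underside
- paint_jar: bystander: paint jar, 60 mm diameter, 85 mm tall, on the table; origin at the centre of its underside
- varnish: bystander: bottle, 52 mm diameter, 115 mm tall, on the table; origin at the centre of its underside
- brush_mug: bystander: white mug with brushes, 60 mm diameter, 115 mm tall with the brushes, on the table; origin at the centre of its underside
- spool: bystander: black and green filament spool lying flat, 160 mm diameter, 57 mm tall, on the table to the robot's right; origin at the centre of its underside
- camper: bystander: model camper van, 60 x 130 x 72 mm, on the table to the robot's left; origin at the centre of its underside
Not all that is in view belongs to the job. What is shaped like the tray but purple or turquoise is not meant.

How it is judged:
By the outcome, as a careful person would: the job done as asked, in the order asked, and still so for the second after the job is handed in, with the robot touching nothing.
It also fails if it takes over 72 s, if anything falls off the work surface, if the arm or the gripper's body presses on something with over 40 N, if the wrist force passes 120 N, or if a joint passes its speed limit or range.

## Working session

There is one attempt and no reset: what is moved stays moved. The work goes in short steps, Python scripts to look and compute and a shell command to move; the robot and the scene stay as the last step left them, time stands still between calls to the robot, and variables do not carry over. Pictures are saved under pics/ and viewed, and the job is handed in when it is done.

```bash
mkdir -p pics; ls
cat > h.py <<'E'
import numpy as np, cv2
from rig import arm
from scipy.spatial.transform import Rotation as Ro
def q2R(q): return Ro.from_quat([q[1],q[2],q[3],q[0]]).as_matrix()
def cloud(p, o=None):
    h,w=p['depth'].shape; v,u=np.mgrid[:h,:w]; d=p['depth']
    X=np.stack([(u-p['cx'])/p['fx']*d,(v-p['cy'])/p['fy']*d,d],-1)
    if 'mount' in p:
        M=np.array(p['mount']); X=X@M[:3,:3].T+M[:3,3]
        R=q2R(o['ee_rot']); X=X@R.T+np.array(o['tcp_pos'])
    else:
        X=(X-np.array(p['t']))@np.array(p['R'])
    X[d==0]=np.nan
    return X
def save(p,n): cv2.imwrite('pics/'+n+'.png',p['image'][:,:,::-1])
E
python3 - <<'E'
from h import *
o=arm.get_obs(); print({k:np.round(v,3) for k,v in o.items()})
for n in ['scene','side','wrist']:
    p=arm.read_camera(n); save(p,n+'0')
    np.savez('/tmp/%s0.npz'%n,X=cloud(p,o),im=p['image'])
    print(n,[(k,np.round(p[k],3).tolist()) for k in p if k not in('image','depth')])
    for t in ['tray','stirrer','coaster_top','paint_pot','glue','dry_stand','work_stand','mat','pot_floor']:
        r=arm.recognise(p,t); print(t,[(np.round(x['box']).tolist(),round(x['score'],2)) for x in r[:3]])
E
```

```text
pics
{'t': np.float64(0.0), 'joints': array([-1.438,  0.435,  0.025,  1.574, -0.012,  1.134, -0.075]), 'dq': array([-0.002, -0.   ,  0.   , -0.   ,  0.   , -0.002, -0.001]), 'effort': array([ 1.0000e-03, -6.7049e+01,  1.0250e+00, -3.1619e+01,  1.5000e-02,
        1.3000e-02, -0.0000e+00]), 'tcp_pos': array([0.146, 0.607, 0.231]), 'ee_rot': array([-0.   ,  0.118,  0.993, -0.001]), 'force': array([ 0.207, -0.031, -0.24 ]), 'torque': array([-0.03 , -0.011,  0.001]), 'finger_gap': np.float64(0.996)}
scene [('fx', 458.145), ('fy', 458.145), ('cx', 315.815), ('cy', 248.236), ('R', [[0.464, 0.886, 0.014], [0.501, -0.25, -0.829], [-0.731, 0.391, -0.56]]), ('t', [-0.194, -0.176, 1.579]), ('shot', 1)]
tray [([247.0, 277.0, 342.0, 344.0], 0.95), ([156.0, 220.0, 215.0, 265.0], 0.94), ([59.0, 260.0, 151.0, 305.0], 0.83)]
stirrer [([382.0, 249.0, 396.0, 296.0], 0.71), ([227.0, 273.0, 369.0, 383.0], 0.41)]
coaster_top [([227.0, 268.0, 262.0, 287.0], 0.91)]
paint_pot [([360.0, 238.0, 377.0, 259.0], 0.52)]
glue [([311.0, 325.0, 322.0, 351.0], 0.89)]
dry_stand [([333.0, 240.0, 463.0, 324.0], 0.66)]
wo
[... 898 characters left out ...]
1.0], 0.51)]
dry_stand [([275.0, 179.0, 390.0, 252.0], 0.67), ([222.0, 180.0, 245.0, 222.0], 0.64)]
work_stand [([343.0, 222.0, 476.0, 320.0], 0.72), ([273.0, 180.0, 385.0, 254.0], 0.42)]
mat [([260.0, 176.0, 501.0, 349.0], 0.93)]
pot_floor [([367.0, 411.0, 442.0, 480.0], 0.88), ([240.0, 359.0, 335.0, 430.0], 0.8), ([369.0, 228.0, 452.0, 288.0], 0.62)]
wrist [('fx', 333.042), ('fy', 333.042), ('cx', 319.225), ('cy', 241.917), ('mount', [[0.001, -0.964, -0.266, 0.067], [1.0, 0.001, 0.0, -0.0], [0.0, -0.266, 0.964, -0.141], [0.0, 0.0, 0.0, 1.0]]), ('shot', 3)]
tray []
stirrer [([75.0, 472.0, 84.0, 480.0], 0.15)]
coaster_top []
paint_pot []
glue []
dry_stand []
work_stand []
mat []
pot_floor []
```

View pics/scene0.png

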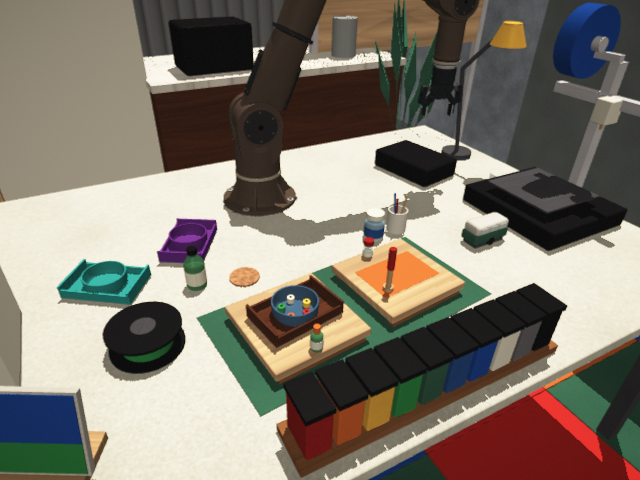

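View pics/side0.png

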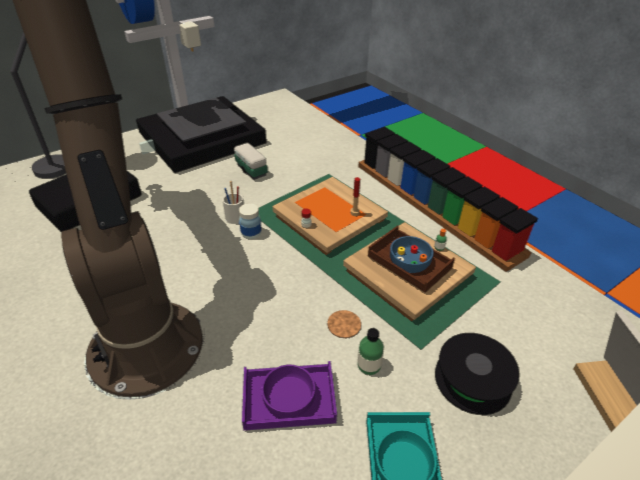

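View pics/wrist0.png

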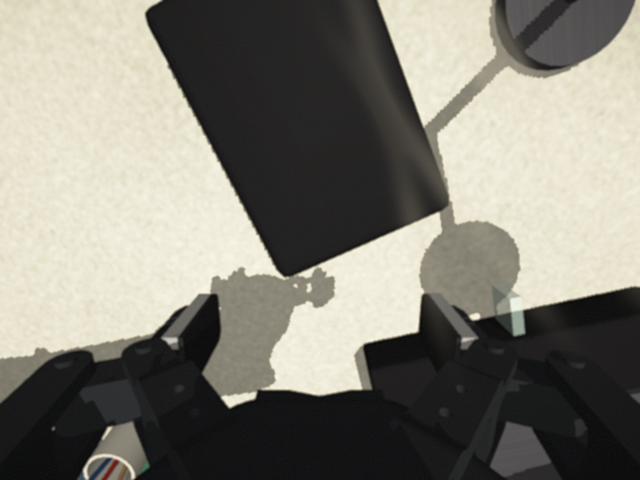

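The scene shows the tray with the blue pot at about (295,308). The rod is at (391,270) on the orange pad, the coaster at (245,276), the glue at (316,338) and the paint pot at (369,248). Next I measure them from depth.

```bash
cat > /tmp/a.py <<'E'
import numpy as np, cv2
for n in ['scene','side']:
    f=np.load('/tmp/%s0.npz'%n); X=f['X'].reshape(-1,3); im=f['im']; c=im.reshape(-1,3).astype(int)
    hsv=cv2.cvtColor(im,cv2.COLOR_RGB2HSV).reshape(-1,3).astype(int)
    roi=(X[:,0]>0.25)&(X[:,0]<0.85)&(abs(X[:,1])<0.5)
    print(n)
    # stand tops
    m=roi&(abs(X[:,2]-0.04)<0.004)
    img=np.zeros((600,1000),np.uint8)
    ix=((0.85-X[m,0])*1000).astype(int);iy=((0.5-X[m,1])*1000).astype(int); img[ix,iy]=255
    img=cv2.morphologyEx(img,cv2.MORPH_CLOSE,np.ones((9,9)));img=cv2.morphologyEx(img,cv2.MORPH_OPEN,np.ones((9,9)))
    cs,_=cv2.findContours(img,cv2.RETR_EXTERNAL,cv2.CHAIN_APPROX_NONE)
    for k in cs:
        if cv2.contourArea(k)>5000:
            r=cv2.minAreaRect(k); print('top',0.85-r[0][1]/1000,0.5-r[0][0]/1000,r[1],r[2])
    # orange pad
    H,S,V=hsv.T
    m=roi&(abs(X[:,2]-0.04)<0.004)&(H>4)&(H<14)&(S>190)&(V>150)
    img[:]=0; ix=((0.85-X[m,0])*1000).astype(int);iy=((0.5-X[m,1])*1000).astype(int); img[ix,iy]=255
    img=cv2.morphologyEx(img,cv2.MORPH_CLOSE,np.ones((9,9)))
    cs,_=cv2.findContours(img,cv2.RETR_EXTERNAL,cv2.CHAIN_APPROX_NONE)
    for k in cs:
        if cv2.contourArea(k)>3000:
            r=cv2.minAreaRect(k); print('pad',0.85-r[0][1]/1000,0.5-r[0][0]/1000,r[1],r[2])
    # mat green
    m=roi&(abs(X[:,2]-0.002)<0.005)&(H>65)&(H<90)&(S>100)
    p=X[m,:2]; r=cv2.minAreaRect((p*1000).astype(np.float32)); print('mat',r)
    # coaster: z~.006 brown
    m=roi&(X[:,2]<0.015)&(X[:,2]>0.001)&(H>5)&(H<20)&(S>90)&(X[:,0]<0.55)
    p=X[m,:2]; 
    if len(p): print('coaster',len(p),(np.percentile(p,3,0)+np.percentile(p,97,0))/2,np.ptp(p,0),X[m,2].mean())
    # red handle
    m=roi&(X[:,2]>0.1)&(X[:,2]<0.17)&((H<6)|(H>174))&(S>150)
    p=X[m]; print('handle',len(p),np.median(p,0),p.max(0) if len(p) else 0, p.min(0) if len(p) else 0)
    # tall things
    m=roi&(X[:,2]>0.046)
    img[:]=0; ix=((0.85-X[m,0])*1000).astype(int);iy=((0.5-X[m,1])*1000).astype(int); img[ix,iy]=255
    img=cv2.morphologyEx(img,cv2.MORPH_CLOSE,np.ones((7,7)))
    nn,lab,st,ce=cv2.connectedComponentsWithStats(img)
    for i in range(1,nn):
        if st[i,4]>100:
            l,t,w,h,a=st[i]; mm=lab[ix,iy]==i; print('obj x[%.3f %.3f] y[%.3f %.3f] zmax %.3f'%(0.85-(t+h)/1000,0.85-t/1000,0.5-(l+w)/1000,0.5-l/1000,X[m,2][mm].max()))
E
python3 /tmp/a.py
```

```text
scene
top 0.6075015869140625 0.13266677856445314 (239.73562622070312, 240.6165313720703) 84.01940155029297
top 0.7078038024902343 -0.09932037353515621 (88.85077667236328, 119.73252868652344) 84.61068725585938
top 0.639811767578125 -0.1755308227539063 (241.46722412109375, 222.785400390625) 83.92753601074219
mat ((524.6182861328125, -97.90838623046875), (531.2066040039062, 807.0496826171875), 5.99481201171875)
coaster 437 [ 0.40251655 -0.20379187] [0.15969286 0.2580969 ] 0.004101195779514778
handle 159 [0.65682729 0.06975056 0.13602676] [0.66209931 0.28125934 0.16023389] [0.39198526 0.06328064 0.10100549]
obj x[0.733 0.759] y[-0.185 -0.156] zmax 0.103
obj x[0.561 0.713] y[-0.267 -0.069] zmax 0.090
obj x[0.639 0.664] y[0.060 0.087] zmax 0.160
obj x[0.450 0.616] y[-0.500 -0.397] zmax 0.059
obj x[0.519 0.580] y[0.428 0.500] zmax 0.074
obj x[0.494 0.522] y[0.092 0.122] zmax 0.091
obj x[0.358 0.416] y[0.179 0.238] zmax 0.086
obj x[0.367 0.413] y[0.265 0.312] zmax 0.116
obj x[0.365 0.405] y[-0.350 -0.298] zmax 0.117
obj x[0.355 0.402] y[0.304 0.329] zmax 0.119
obj x[0.351 0.372] y[0.275 0.30
[... 476 characters left out ...]
 0.51827777] 0.007437376410480668
handle 80 [0.64590825 0.06743321 0.13612955] [0.65526909 0.07800619 0.16260297] [0.64099968 0.06209213 0.10366179]
obj x[0.726 0.752] y[-0.186 -0.159] zmax 0.104
obj x[0.560 0.711] y[-0.269 -0.071] zmax 0.092
obj x[0.636 0.665] y[0.058 0.085] zmax 0.163
obj x[0.618 0.630] y[-0.202 -0.186] zmax 0.074
obj x[0.453 0.615] y[-0.500 -0.397] zmax 0.063
obj x[0.514 0.574] y[0.427 0.500] zmax 0.077
obj x[0.490 0.519] y[0.090 0.121] zmax 0.093
obj x[0.355 0.414] y[0.178 0.238] zmax 0.090
obj x[0.349 0.408] y[0.263 0.323] zmax 0.120
obj x[0.380 0.402] y[0.300 0.327] zmax 0.118
obj x[0.348 0.401] y[-0.353 -0.303] zmax 0.120
obj x[0.250 0.329] y[-0.500 -0.476] zmax 0.052
```

```bash
python3 -m jog '[[[-0.028,-0.025,-0.0065],0,1],[[-0.028,-0.025,-0.0065],0,1],[[-0.028,-0.025,-0.0065],0,1],[[-0.028,-0.025,-0.0065],0,1],[[-0.028,-0.025,-0.0065],0,1],[[-0.028,-0.025,-0.0065],0,1],[[-0.028,-0.025,-0.0065],0,1],[[-0.028,-0.025,-0.0065],0,1],[[-0.028,-0.025,-0.0065],0,1],[[-0.028,-0.025,-0.0065],0,1]]'; python3 -m jog '[[[-0.028,-0.025,-0.0065],0,1],[[-0.028,-0.025,-0.0065],0,1],[[-0.028,-0.025,-0.0065],0,1],[[-0.028,-0.025,-0.0065],0,1],[[-0.028,-0.025,-0.0065],0,1],[[-0.028,-0.025,-0.0065],0,1],[[-0.028,-0.025,-0.0065],0,1],[[-0.028,-0.025,-0.0065],0,1],[[-0.028,-0.025,-0.0065],0,1],[[-0.028,-0.025,-0.0065],0,1]]'; python3 -m jog '[[[0,0,0],7,1],[[0,0,0],7,1],[[0,0,0],7,1],[[0,0,0],7,1],[[0,0,0],7,1],[[0,0,0],7,1],[[0,0,0],7,1],[[0,0,0],7,1],[[0,0,0],7,1],[[0,0,0],7,1],[[0,0,0],0.3,1]]'
```

```text
t: 2.5
tcp_pos: [0.3605, 0.2978, 0.2968]
ee_rot: [0.0, 0.118, 0.993, 0.0]
force: [0.5, 0.0, -0.5]
finger_gap: 0.999
t: 3.5
tcp_pos: [0.5743, -0.0106, 0.3618]
ee_rot: [0.0, 0.117, 0.993, 0.0]
force: [-0.5, 0.8, 0.7]
finger_gap: 1.004
t: 4.6
tcp_pos: [0.5736, -0.0092, 0.3613]
ee_rot: [-0.0, 0.669, 0.744, -0.0]
force: [0.3, 0.1, 0.3]
finger_gap: 0.998
```

```bash
cat > look.py <<'E'
from h import *
import sys
def snap(tag, names):
    o=arm.get_obs(); print('t',round(float(o['t']),2),'tcp',np.round(o['tcp_pos'],4),'q',np.round(o['ee_rot'],4),'j',np.round(o['joints'],2),'F',np.round(o['force'],1),'gap',round(float(o['finger_gap']),3))
    out={}
    for n in names:
        o=arm.get_obs(); p=arm.read_camera(n); save(p,n+tag); out[n]=(p,cloud(p,o)); np.savez('/tmp/%s%s.npz'%(n,tag),X=out[n][1],im=p['image'])
    return out
if __name__=='__main__': snap(sys.argv[1],sys.argv[2:])
E
python3 look.py 1 wrist
```

```text
t 4.6 tcp [ 0.5736 -0.0092  0.3613] q [-0.      0.6686  0.7436 -0.    ] j [-0.61  0.31  0.73  1.53 -0.21  1.38  0.25] F [0.3 0.1 0.3] gap 0.998
```

View pics/wrist1.png

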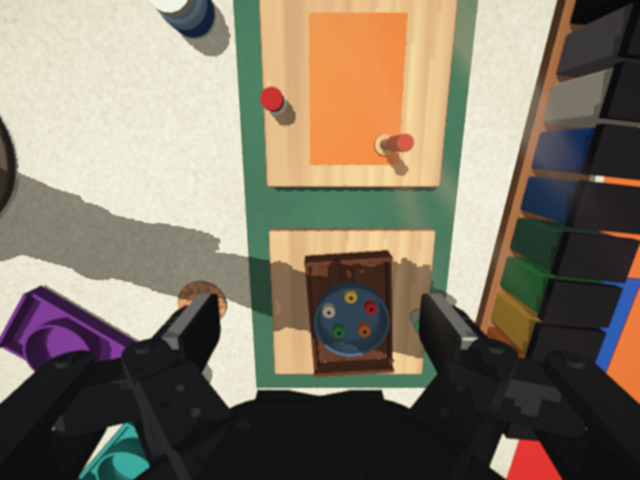

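The wrist picture gives an overhead view: pad (309–407, 13–165), rod handle top (403,143), pot (352,318), coaster (203,297), paint pot (273,100). I'll compute positions from it.

```bash
cat > /tmp/b.py <<'E'
import numpy as np, cv2
f=np.load('/tmp/wrist1.npz'); X=f['X']; im=f['im']; hsv=cv2.cvtColor(im,cv2.COLOR_RGB2HSV).astype(int); H,S,V=hsv[...,0],hsv[...,1],hsv[...,2]
g=lambda u,v:np.round(X[v,u],4)
print('rows table z',g(130,230),'stand',g(290,20),g(290,350),'padz',g(340,80))
def rect(m,name,box):
    l,t,r,b=box; mk=np.zeros(m.shape,bool); mk[t:b,l:r]=m[t:b,l:r]; mk&=np.isfinite(X[...,0])
    mk=cv2.morphologyEx(mk.astype(np.uint8),cv2.MORPH_OPEN,np.ones((3,3)))>0
    p=X[mk]; r=cv2.minAreaRect((p[:,:2]*1000).astype(np.float32)); print(name,len(p),np.round(r[0],1),np.round(r[1],1),round(r[2],2),'z',np.round(np.percentile(p[:,2],[5,50,95]),4)); return p
Z=X[...,2]
rect((abs(Z-.04)<.006)&(H>4)&(H<15)&(S>180),'pad',(295,0,420,180))
rect((abs(Z-.04)<.006),'drystand',(240,0,480,200))
rect((abs(Z-.04)<.006),'workstand',(262,215,450,376))
p=rect((Z>.13)&(Z<.18),'rodtop',(370,120,430,180)); print(np.median(p,0))
p=rect((Z>.05),'rodall',(365,120,430,180))
from scipy.stats import binned_statistic
for a,b in [(.05,.07),(.07,.1),(.1,.13),(.13,.15),(.15,.18)]:
    q=p[(p[:,2]>a)&(p[:,2]<b)]; print(a,len(q),np.round(q.mean(0),4) if len(q) else '', np.round(np.ptp(q,0),3) if len(q) else '')
p=rect((Z>.065)&(Z<.083),'tray rims',(295,245,400,380))
p=rect((Z>.084)&(Z<.1),'pot rim',(295,245,400,380)); 
# circle fit
A=np.c_[2*p[:,:2],np.ones(len(p))]; s=np.linalg.lstsq(A,(p[:,:2]**2).sum(1),rcond=None)[0]; print('potcircle',s[:2],np.sqrt(s[2]+s[0]**2+s[1]**2))
p=rect((Z>.0025)&(Z<.012)&(H>4)&(H<20)&(S>80),'coaster',(170,270,235,325))
A=np.c_[2*p[:,:2],np.ones(len(p))]
p=rect((Z>.085)&(Z<.1),'paintpot',(255,80,300,130))
E
python3 /tmp/b.py
cat > /tmp/c.py <<'E'
import numpy as np, cv2
for n in ['scene','side']:
    f=np.load('/tmp/%s0.npz'%n); X=f['X']; im=f['im']; hsv=cv2.cvtColor(im,cv2.COLOR_RGB2HSV).astype(int);H,S=hsv[...,0],hsv[...,1]
    b={'scene':(225,262,266,292),'side':(322,305,366,342)}[n]
    m=np.zeros(H.shape,bool); m[b[1]:b[3],b[0]:b[2]]=True; m&=(H>4)&(H<20)&(S>80)
    p=X[m]; r=cv2.minEnclosingCircle((p[:,:2]*1000).astype(np.float32)); print(n,'coaster',len(p),p.mean(0),r)
    Z=X[...,2]; P=X.reshape(-1,3)
    q=P[(abs(P[:,0]-.65)<.03)&(abs(P[:,1]-.071)<.03)&(P[:,2]>.157)]; print('rodtop',len(q),q.mean(0),np.ptp(q,0))
    q=P[(abs(P[:,0]-.636)<.12)&(abs(P[:,1]+.168)<.12)&(P[:,2]>.084)&(P[:,2]<.095)]
    q=q[q[:,0]<0.715]
    A=np.c_[2*q[:,:2],np.ones(len(q))]; s=np.linalg.lstsq(A,(q[:,:2]**2).sum(1),rcond=None)[0]; print('pot',s[:2],np.sqrt(s[2]+s[0]**2+s[1]**2))
E
python3 /tmp/c.py
```

```text
rows table z [ 0.2875 -0.0924 -0.0007] stand [0.5145 0.2063 0.0376] [ 0.553  -0.2519  0.0373] padz [0.5835 0.1458 0.0397]
scene coaster 463 [ 0.40305142 -0.20435968  0.00388933] ((399.99591064453125, -200.67352294921875), 44.39397430419922)
rodtop 26 [0.65240913 0.07218706 0.15857436] [0.01722834 0.0163693  0.00298986]
pot [ 0.63641102 -0.16852654] 0.050848900443134885
side coaster 749 [nan nan nan] ((399.8432312011719, -203.7366485595703), 41.83855438232422)
rodtop 24 [0.65085584 0.07115596 0.15977003] [0.01654252 0.01887997 0.0055803 ]
pot [ 0.63452087 -0.16946729] 0.051482265734849895Traceback (most recent call last):
  File "/tmp/b.py", line 10, in <module>
    rect((abs(Z-.04)<.006)&(H>4)&(H<15)&(S>180),'pad',(295,0,420,180))
    ~~~~^^^^^^^^^^^^^^^^^^^^^^^^^^^^^^^^^^^^^^^^^^^^^^^^^^^^^^^^^^^^^^
  File "/tmp/b.py", line 8, in rect
    p=X[mk]; r=cv2.minAreaRect((p[:,:2]*1000).astype(np.float32)); print(name,len(p),np.round(r[0],1),np.round(r[1],1),round(r[2],2),'z',np.round(np.percentile(p[:,2],[5,50,95]),4)); return p
                                                                                                                                                  ~~~~~~~~~~~~~^^^^^^^^^^^^^^^^^^
    return _quantile_unchecked(
        a, q, axis, out, overwrite_input, method, keepdims, weights)
    return _ureduce(a,
                    func=_quantile_ureduce_func,
    ...<5 lines>...
                    overwrite_input=overwrite_input,
                    method=method)
    r = func(a, **kwargs)
    result = _quantile(arr,
                       quantiles=q,
    ...<2 lines>...
                       out=out,
                       weights=wgt)
    slices_having_nans = np.isnan(arr[-1, ...])
                                  ~~~^^^^^^^^^
IndexError: index -1 is out of bounds for axis 0 with size 0
```

```bash
sed -i 's/(H>4)&(H<15)&(S>180)/(H>2)\&(H<15)\&(S>150)/; s/^rect((abs(Z-.04)<.006)&(H/print(hsv[80,340],hsv[20,290],hsv[297,203]);rect((abs(Z-.04)<.006)\&(H/' /tmp/b.py; python3 /tmp/b.py 2>&1 | tail -25
```

```text
rows table z [ 0.2875 -0.0924 -0.0007] stand [0.5145 0.2063 0.0376] [ 0.553  -0.2519  0.0373] padz [0.5835 0.1458 0.0397]
[ 13 174 242] [ 16 107 215] [ 21  17 105]
pad 13509 [605.7 133.8] [118.3 180.2] 5.77 z [0.0374 0.0388 0.0402]
drystand 33245 [606.7 125.8] [240.3 223.6] 6.08 z [0.0368 0.0384 0.04  ]
workstand 11830 [ 637.6 -166.1] [239.8 240.1] 6.03 z [0.0366 0.0381 0.0396]
rodtop 338 [649.7  74.3] [16.7 17.2] 25.9 z [0.1365 0.1577 0.1592]
[0.64802029 0.07398173 0.15772698]
rodall 502 [650.  74.] [17.3 18. ] 9.7 z [0.0586 0.1561 0.159 ]
0.05 43 [0.6472 0.0723 0.057 ] [0.016 0.016 0.019]
0.07 35 [0.6449 0.0736 0.0798] [0.005 0.013 0.021]
0.1 81 [0.6437 0.0731 0.1163] [0.009 0.017 0.027]
0.13 67 [0.6435 0.0731 0.1405] [0.008 0.017 0.02 ]
0.15 276 [0.6495 0.0742 0.1576] [0.017 0.017 0.01 ]
tray rims 3472 [ 635.8 -167. ] [120.2 181.3] 10.08 z [0.0665 0.0698 0.0795]
pot rim 452 [ 635.9 -167.3] [104.5 104.4] 5.94 z [0.0845 0.0859 0.0873]
potcircle [ 0.63550793 -0.16638833] 0.050586645560436135
coaster 600 [ 402.2 -190.8] [53.3 76.3] 84.08 z [0.0029 0.0041 0.0055]
paintpot 454 [506.1 109.4] [25.4 25.9] 5.53 z [0.0864 0.088  0.0894]
```

```bash
python3 -m jog '[[[0.0123,0.0142,0.02],0,1],[[0.0123,0.0142,0.02],0,1],[[0.0123,0.0142,0.02],0,1],[[0.0123,0.0142,0.02],0,1],[[0.0123,0.0142,0.02],0,1],[[0.0123,0.0142,0.02],0,1],[[0,0,0.01],0,1],[[0,0,0],0,1],[[0,0,0],0,1]]'; python3 look.py 2 wrist
```

```text
t: 5.55
tcp_pos: [0.6503, 0.0721, 0.232]
ee_rot: [0.0, 0.668, 0.744, -0.0]
force: [-0.4, -0.1, -0.5]
finger_gap: 0.994
t 5.55 tcp [0.6503 0.0721 0.232 ] q [ 3.000e-04  6.679e-01  7.443e-01 -0.000e+00] j [-0.61  0.54  0.66  1.53 -0.34  1.19  0.22] F [-0.4 -0.1 -0.5] gap 0.994
```

View pics/wrist2.png

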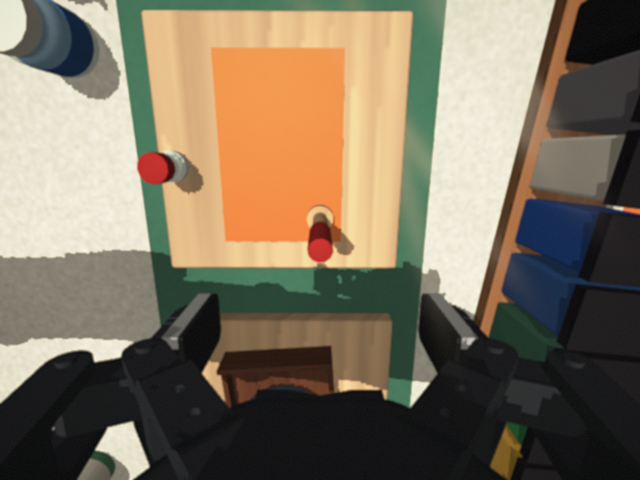

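The rod's top, at (319,248), is laterally centred between the fingers. I'll check the fore-aft offset.

Run:
```python
import numpy as np
f=np.load('/tmp/wrist2.npz');X=f['X'].reshape(-1,3);u=np.tile(np.arange(640),480)
m=(X[:,2]>.154)&(abs(X[:,0]-.65)<.03)&(abs(X[:,1]-.073)<.03)
q=X[m];print(len(q),(q.max(0)+q.min(0))/2,np.ptp(q,0),q.mean(0))
```

```text
27944 [0.65000045 0.08074266 0.24409939] [0.05999647 0.02942329 0.17997784] [0.6499133  0.0870741  0.31806005]
```

Run:
```python
import numpy as np
f=np.load('/tmp/wrist2.npz');X=f['X'].reshape(-1,3);
m=(X[:,2]>.152)&(X[:,2]<.17)&(abs(X[:,0]-.65)<.03)&(abs(X[:,1]-.073)<.03)
q=X[m];print(len(q),(q.max(0)+q.min(0))/2,np.ptp(q,0),q.mean(0))
```

```text
537 [0.65020074 0.07459023 0.15609093] [0.01736608 0.01711844 0.00777382] [0.65033638 0.07524751 0.15774015]
```

```bash
python3 -m jog '[[[0.0012,0,0.019],0,1],[[0.001,0,0.019],0,1],[[0,0,0.019],0,1],[[0,0,0.019],0,1],[[0,0,0.019],0,1],[[0,0,0.019],0,1],[[0,0,0],0,1],[[0,0,0],0,0],[[0,0,0],0,-0.5],[[0,0,0],0,-1],[[0,0,0],0,-1],[[0,0,0],0,-1]]';  python3 -m jog '[[[0,0,0],0,-1],[[0,0,0],0,-1],[[0,0,0],0,-1],[[0,0,0],0,-1]]'
```

```text
t: 6.8
tcp_pos: [0.6506, 0.0755, 0.118]
ee_rot: [0.0, 0.668, 0.744, 0.0]
force: [-0.6, 1.0, 3.2]
finger_gap: 0.192
t: 7.2
tcp_pos: [0.6506, 0.0755, 0.118]
ee_rot: [0.0, 0.668, 0.744, 0.0]
force: [-1.0, 0.4, 5.1]
finger_gap: 0.191
```

```bash
python3 -m jog '[[[0,0,-0.01],0,-1],[[0,0,-0.02],0,-1],[[0,0,-0.03],0,-1],[[0,0,-0.03],0,-1],[[0,0,-0.01],0,-1],[[0,0,0],0,-1],[[0,0,0],0,-1]]'; python3 look.py 3 wrist side scene
python3 - <<'E'
import numpy as np
for n in ['scene','side']:
    f=np.load(f'/tmp/{n}3.npz');X=f['X'].reshape(-1,3)
    m=(abs(X[:,0]-.65)<.025)&(abs(X[:,1]-.075)<.025)
    for a,b in [(.13,.142),(.142,.152),(.152,.17),(.17,.19),(.19,.21)]:
        q=X[m&(X[:,2]>a)&(X[:,2]<b)]; print(n,a,len(q),np.round(np.median(q,0),4) if len(q) else '',np.round(q.min(0),3) if len(q) else '',np.round(q.max(0),3) if len(q) else '')
E
```

```text
t: 7.9
tcp_pos: [0.6496, 0.0756, 0.2164]
ee_rot: [-0.0, 0.668, 0.744, -0.0]
force: [-0.4, -0.4, -1.1]
finger_gap: 0.19
t 7.9 tcp [0.6496 0.0756 0.2164] q [-5.000e-04  6.679e-01  7.443e-01 -4.000e-04] j [-0.61  0.55  0.65  1.55 -0.35  1.16  0.22] F [-0.4 -0.4 -1.1] gap 0.19
scene 0.13 25 [0.6577 0.0657 0.1387] [0.645 0.061 0.135] [0.662 0.083 0.142]
scene 0.142 63 [0.6548 0.0682 0.1475] [0.639 0.06  0.142] [0.663 0.084 0.152]
scene 0.152 40 [0.6543 0.0691 0.1608] [0.644 0.066 0.153] [0.658 0.077 0.169]
scene 0.17 48 [0.6546 0.0692 0.1794] [0.645 0.065 0.17 ] [0.659 0.077 0.189]
scene 0.19 51 [0.6552 0.0691 0.202 ] [0.645 0.064 0.19 ] [0.659 0.078 0.21 ]
side 0.13 6 [0.643  0.0657 0.1407] [0.638 0.058 0.137] [0.66  0.073 0.142]
side 0.142 47 [0.645  0.0651 0.1489] [0.636 0.059 0.142] [0.661 0.081 0.152]
side 0.152 33 [0.6474 0.0684 0.1589] [0.637 0.056 0.152] [0.657 0.074 0.169]
side 0.17 31 [0.6469 0.0677 0.1796] [0.642 0.064 0.172] [0.655 0.078 0.188]
side 0.19 36 [0.6472 0.0676 0.2011] [0.641 0.062 0.19 ] [0.656 0.077 0.209]
```

View pics/side3.png

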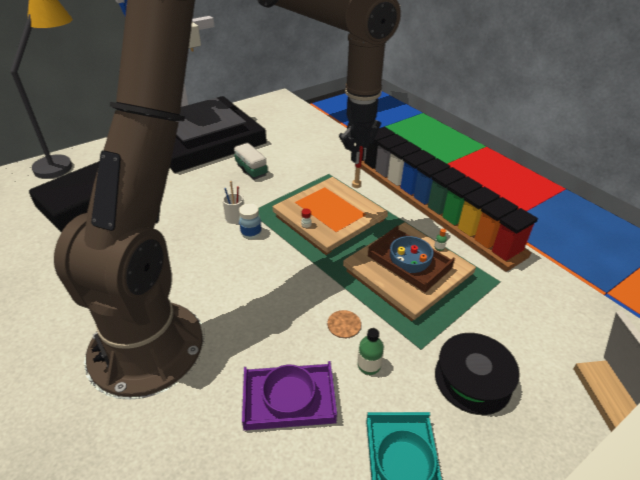

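View pics/wrist3.png

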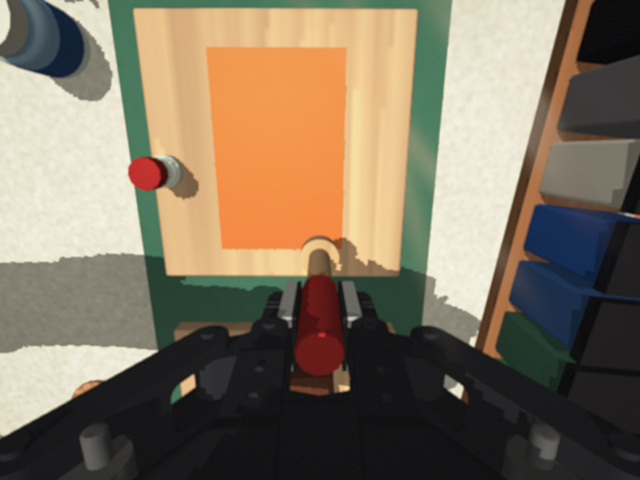

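```bash
python3 -m jog '[[[-0.015,-0.0025,0],0,-1],[[-0.03,-0.005,0],0,-1],[[-0.03,-0.005,0],0,-1],[[-0.03,-0.005,0],0,-1],[[-0.03,-0.005,0],0,-1],[[-0.03,-0.005,0],0,-1],[[-0.03,-0.005,0],0,-1],[[-0.03,-0.005,0],0,-1],[[-0.015,-0.0025,0],0,-1],[[0,0,0.02],0,-1],[[0,0,0.01],0,-1],[[0,0,0],0,-1]]'; python3 look.py 4 wrist scene
python3 - <<'E'
import numpy as np
for n in ['scene','wrist']:
    f=np.load(f'/tmp/{n}4.npz');X=f['X'].reshape(-1,3)
    q=X[(abs(X[:,0]-.636)<.06)&(abs(X[:,1]+.168)<.06)&(X[:,2]>.083)&(X[:,2]<.092)]
    A=np.c_[2*q[:,:2],np.ones(len(q))]; s=np.linalg.lstsq(A,(q[:,:2]**2).sum(1),rcond=None)[0]; print('pot',len(q),s[:2],np.sqrt(s[2]+s[0]**2+s[1]**2))
    q=X[(abs(X[:,0]-.636)<.02)&(abs(X[:,1]+.168)<.02)&(X[:,2]>.1)&(X[:,2]<.125)]; print(len(q),np.round(q.min(0),4),np.round(q.max(0),4))
E
```

```text
t: 9.25
tcp_pos: [0.6353, -0.1662, 0.1853]
ee_rot: [-0.002, 0.668, 0.745, -0.001]
force: [0.3, 0.0, -1.0]
finger_gap: 0.192
t 9.25 tcp [ 0.6353 -0.1662  0.1853] q [-1.800e-03  6.676e-01  7.445e-01 -7.000e-04] j [-0.23  0.58  0.64  1.58 -0.38  1.11  0.61] F [ 0.3  0.  -1. ] gap 0.192
pot 236 [ 0.63647297 -0.16853949] 0.05074624441023939
105 [ 0.6228 -0.1812  0.1056] [ 0.6516 -0.1559  0.1248]
pot 1859 [ 0.63525782 -0.16679845] 0.05035950040534228
817 [ 0.6221 -0.1784  0.1057] [ 0.6477 -0.1541  0.125 ]
```

View pics/wrist4.png

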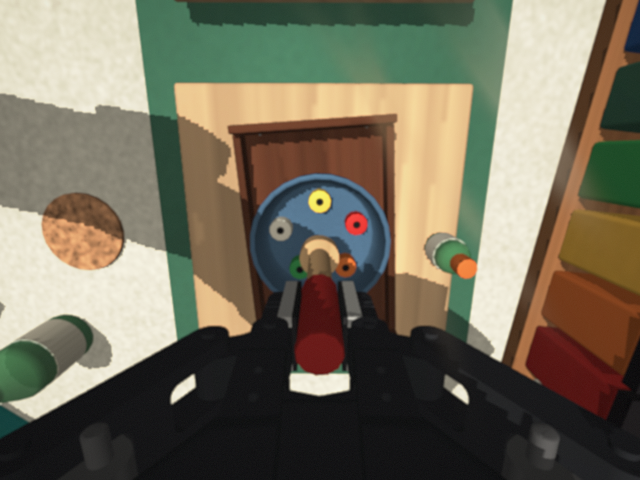

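```bash
python3 -c "
import cv2;i=cv2.imread('pics/scene4.png');cv2.imwrite('pics/scene4c.png',cv2.resize(i[220:360,220:380],None,fx=4,fy=4,interpolation=cv2.INTER_CUBIC))"
```

```text
(no output)
```

View pics/scene4c.png

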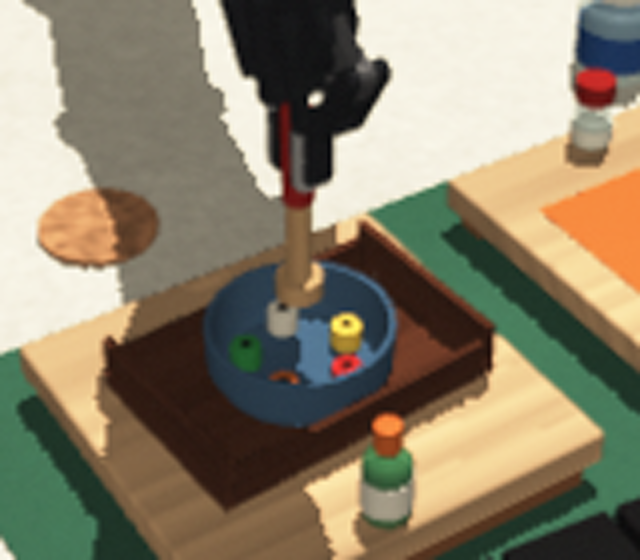

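```bash
python3 -m jog '[[[0,0,0.012],0,-1],[[0,0,0.012],0,-1],[[0,0,0.012],0,-1],[[0,0,0.011],0,-1],[[0,0,0],0,-1],[[0.0049,0.0034,0],0,-1],[[0.0049,0.0034,0],0,-1],[[0.0049,0.0034,0],0,-1],[[0.0049,0.0034,0],0,-1]]'
```

```text
t: 10.25
tcp_pos: [0.6469, -0.1469, 0.1406]
ee_rot: [-0.0, 0.668, 0.744, -0.001]
force: [-4.6, -3.4, 1.8]
finger_gap: 0.194
```

```bash
python3 -m jog '[[[-0.0042,0.0046,0],0,-1],[[-0.0053,0.0034,0],0,-1],[[-0.006,0.0019,0],0,-1],[[-0.0063,0.0003,0],0,-1],[[-0.0061,-0.0014,0],0,-1],[[-0.0056,-0.0029,0],0,-1]]'; python3 look.py 5 wrist scene;python3 -c "
import cv2;i=cv2.imread('pics/scene5.png');cv2.imwrite('pics/scene5c.png',cv2.resize(i[220:360,220:380],None,fx=4,fy=4,interpolation=cv2.INTER_CUBIC))"
```

```text
t: 10.85
tcp_pos: [0.658, -0.1775, 0.1403]
ee_rot: [-0.001, 0.667, 0.745, 0.001]
force: [-2.9, 4.5, 2.7]
finger_gap: 0.194
t 10.85 tcp [ 0.658  -0.1775  0.1403] q [-6.000e-04  6.675e-01  7.447e-01  1.400e-03] j [-0.18  0.66  0.61  1.56 -0.42  1.05  0.65] F [-2.9  4.5  2.7] gap 0.194
```

View pics/scene5c.png

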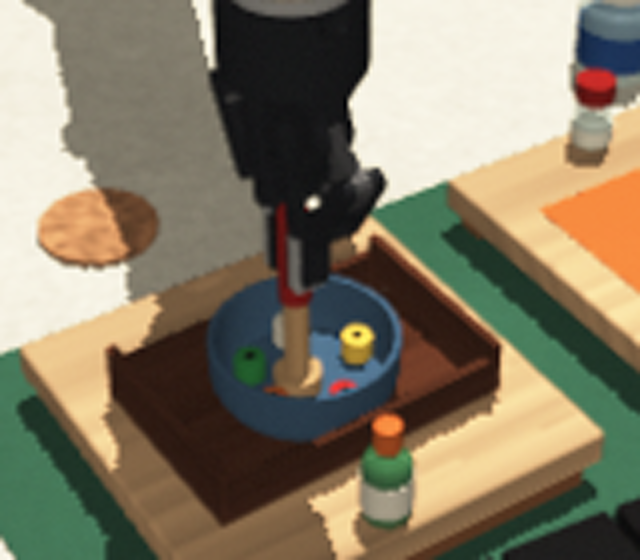

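```bash
cat > pot.py <<'E'
import numpy as np,sys
from scipy.optimize import least_squares
for n in ['scene','side','wrist']:
    try: f=np.load(f'/tmp/{n}{sys.argv[1]}.npz')
    except Exception: continue
    X=f['X'].reshape(-1,3); c=np.array(eval(sys.argv[2])) if len(sys.argv)>2 else np.array([.64,-.17])
    q=X[(np.hypot(X[:,0]-c[0],X[:,1]-c[1])<.063)&(np.hypot(X[:,0]-c[0],X[:,1]-c[1])>.038)&(X[:,2]>.0835)&(X[:,2]<.091)]
    r=least_squares(lambda s:np.hypot(q[:,0]-s[0],q[:,1]-s[1])-.0505,c,loss='soft_l1',f_scale=.002).x
    print(n,'pot',len(q),np.round(r,4))
E
python3 pot.py 5; python3 pot.py 4
```

```text
scene pot 228 [ 0.648  -0.1714]
wrist pot 2788 [ 0.6461 -0.1687]
scene pot 220 [ 0.6366 -0.1686]
wrist pot 1821 [ 0.6353 -0.1669]
```

View pics/wrist5.png

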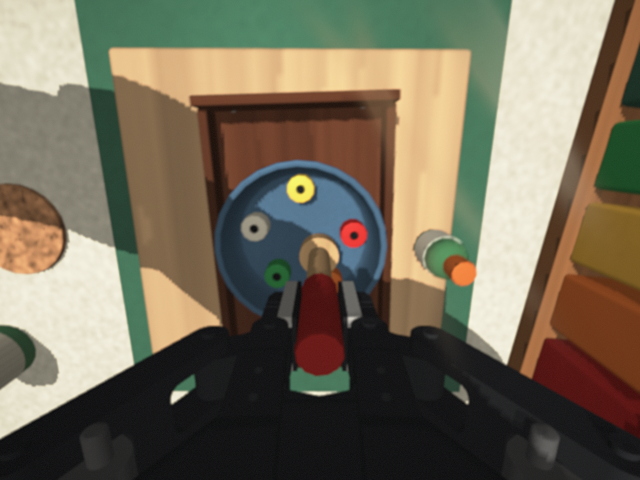

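```bash
python3 -m jog '[[[-0.0046,-0.0042,0],0,-1],[[-0.0034,-0.0053,0],0,-1],[[-0.0019,-0.006,0],0,-1],[[-0.0003,-0.0063,0],0,-1],[[0.0014,-0.0061,0],0,-1],[[0.0029,-0.0056,0],0,-1]]'; python3 look.py 6 wrist scene;python3 pot.py 6; python3 -c "
import cv2;i=cv2.imread('pics/scene6.png');cv2.imwrite('pics/scene6c.png',cv2.resize(i[220:360,220:380],None,fx=4,fy=4,interpolation=cv2.INTER_CUBIC))"
```

```text
t: 11.55
tcp_pos: [0.626, -0.1887, 0.1412]
ee_rot: [0.002, 0.668, 0.744, 0.001]
force: [5.3, 3.5, 1.1]
finger_gap: 0.192
t 11.55 tcp [ 0.626  -0.1887  0.1412] q [0.0017 0.6678 0.7444 0.0011] j [-0.18  0.62  0.62  1.64 -0.41  1.01  0.68] F [5.3 3.5 1.1] gap 0.192
scene pot 205 [ 0.6389 -0.1816]
wrist pot 2739 [ 0.638  -0.1803]
```

View pics/wrist6.png

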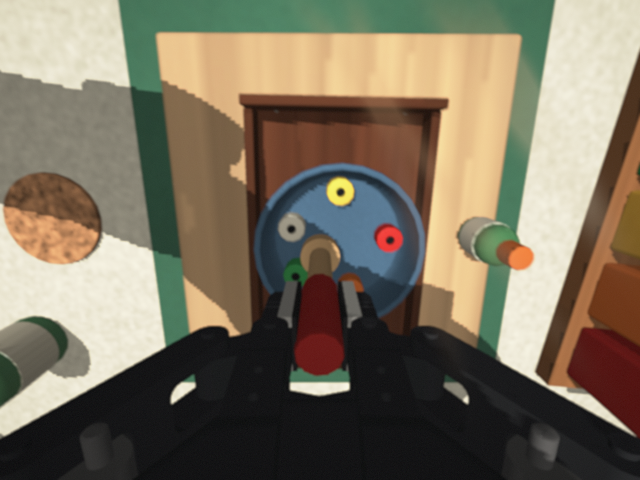

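View pics/scene6c.png

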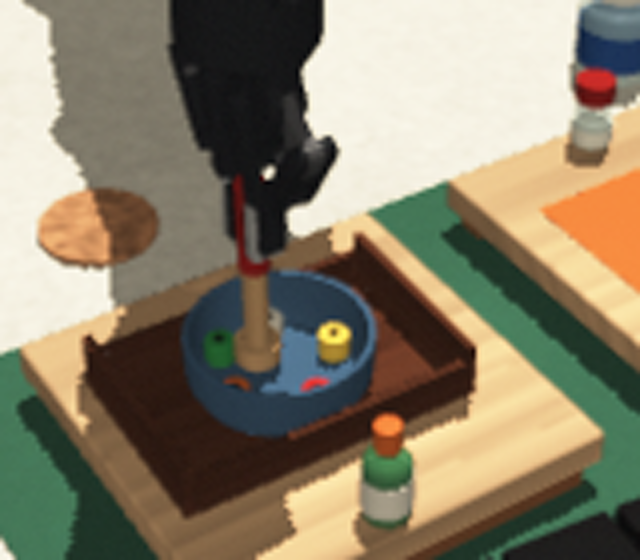

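```bash
python3 -m jog '[[[0.0047,0.0044,0],0,-1],[[0.0078,0.0032,0],0,-1],[[0.0032,0.0078,0],0,-1],[[-0.0032,0.0078,0],0,-1],[[0.0033,0.0033,0],0,-1],[[0.0033,0.0033,0],0,-1],[[0.0033,0.0033,0],0,-1]]'; python3 look.py 7 wrist scene;python3 pot.py 7
```

```text
t: 12.35
tcp_pos: [0.6535, -0.163, 0.1398]
ee_rot: [-0.001, 0.668, 0.744, -0.001]
force: [-6.3, 0.8, 1.5]
finger_gap: 0.19
t 12.35 tcp [ 0.6535 -0.163   0.1398] q [-0.0014  0.6683  0.7439 -0.0011] j [-0.21  0.65  0.61  1.58 -0.42  1.05  0.63] F [-6.3  0.8  1.5] gap 0.19
scene pot 213 [ 0.6409 -0.1815]
wrist pot 2197 [ 0.6392 -0.1805]
```

View pics/wrist7.png

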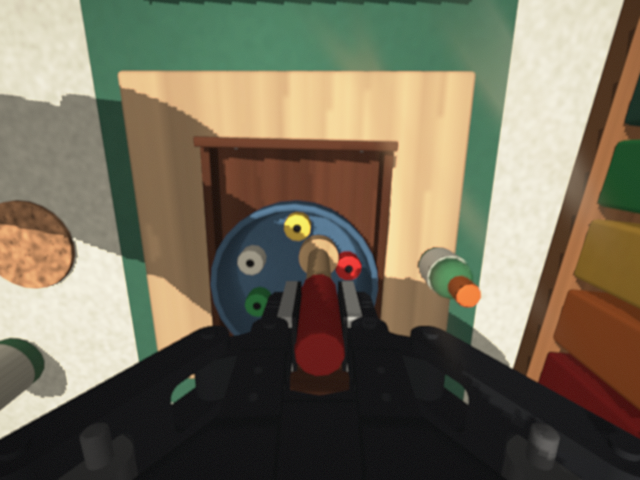

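```bash
python3 -m jog '[[[-0.0052,0.004,0],0,-1],[[-0.006,0.0025,0],0,-1],[[-0.0065,0.0009,0],0,-1],[[-0.0065,-0.0009,0],0,-1]]'; python3 look.py 8 wrist scene;python3 pot.py 8
```

```text
t: 12.85
tcp_pos: [0.664, -0.1871, 0.1403]
ee_rot: [0.0, 0.668, 0.744, -0.0]
force: [-2.3, -0.2, 1.2]
finger_gap: 0.196
t 12.85 tcp [ 0.664  -0.1871  0.1403] q [ 1.000e-04  6.681e-01  7.441e-01 -1.000e-04] j [-0.17  0.68  0.61  1.54 -0.42  1.06  0.65] F [-2.3 -0.2  1.2] gap 0.196
scene pot 129 [ 0.6496 -0.1817]
wrist pot 1973 [ 0.6495 -0.1816]
```

View pics/wrist8.png

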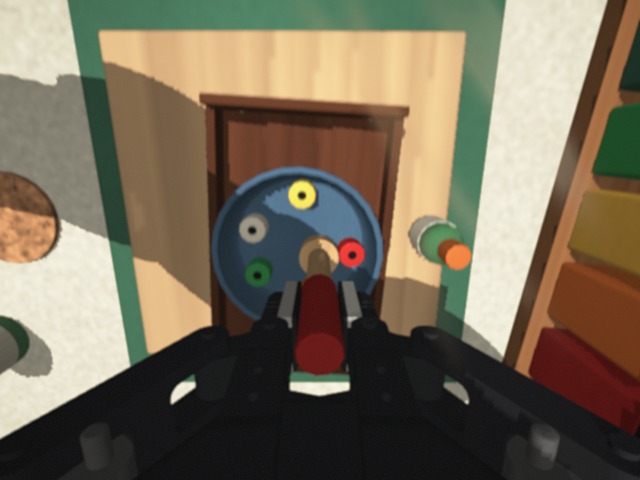

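```bash
python3 -m jog '[[[0.006,-0.0019,0],0,-1],[[0.006,-0.0019,0],0,-1],[[0.0033,0.0026,0],0,-1],[[0.0033,0.0026,0],0,-1],[[0.0033,0.0026,0],0,-1],[[0.0033,0.0026,0],0,-1],[[0.0044,-0.0054,0],0,-1],[[0.0031,-0.0063,0],0,-1],[[0.0014,-0.0069,0],0,-1]]'; python3 look.py 9 wrist scene;python3 pot.py 9
```

```text
t: 13.85
tcp_pos: [0.6489, -0.1544, 0.141]
ee_rot: [0.002, 0.668, 0.744, 0.0]
force: [3.5, -2.7, 0.2]
finger_gap: 0.193
t 13.85 tcp [ 0.6489 -0.1544  0.141 ] q [1.500e-03 6.680e-01 7.442e-01 3.000e-04] j [-0.23  0.64  0.62  1.6  -0.41  1.03  0.62] F [ 3.5 -2.7  0.2] gap 0.193
scene pot 237 [ 0.6463 -0.1787]
wrist pot 2089 [ 0.646  -0.1782]
```

View pics/wrist9.png

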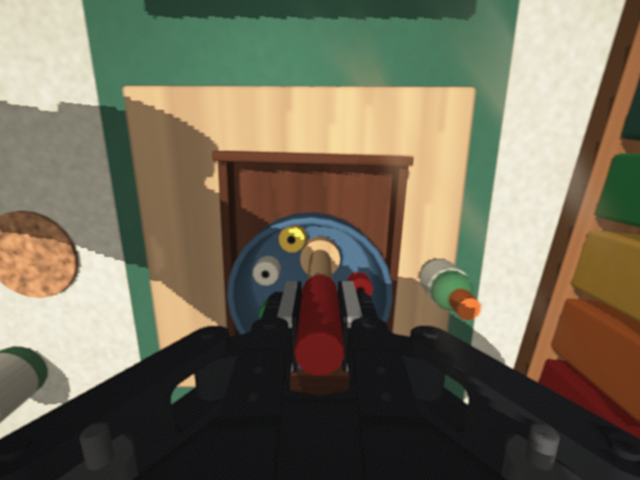

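```bash
python3 -m jog '[[[0.0036,-0.0048,0],0,-1],[[-0.0009,-0.007,0],0,-1],[[-0.0027,-0.0065,0],0,-1],[[-0.0043,-0.0056,0],0,-1],[[-0.0056,-0.0043,0],0,-1]]'; python3 look.py 10 wrist scene;python3 pot.py 10
```

```text
t: 14.45
tcp_pos: [0.6215, -0.1663, 0.1406]
ee_rot: [0.0, 0.668, 0.744, 0.001]
force: [6.1, 2.1, 1.8]
finger_gap: 0.191
t 14.45 tcp [ 0.6215 -0.1663  0.1406] q [0.     0.6679 0.7442 0.0008] j [-0.22  0.6   0.62  1.67 -0.4   1.    0.65] F [6.1 2.1 1.8] gap 0.191
scene pot 228 [ 0.6369 -0.1719]
wrist pot 2434 [ 0.6362 -0.1701]
```

View pics/wrist10.png

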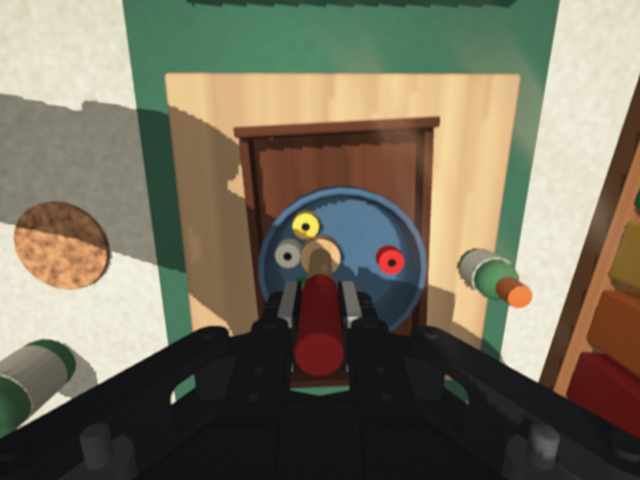

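```bash
python3 -m jog '[[[0.005,-0.0026,0],0,-1],[[0.0041,0.0032,0],0,-1],[[0.0032,0.0041,0],0,-1],[[0.002,0.0048,0],0,-1],[[0.0007,0.0052,0],0,-1],[[-0.0007,0.0052,0],0,-1],[[-0.002,0.0048,0],0,-1]]'; python3 look.py 11 wrist;python3 pot.py 11;  python3 -m jog '[[[-0.0032,0.0041,0],0,-1],[[-0.0041,0.0032,0],0,-1],[[-0.0048,0.002,0],0,-1],[[-0.0052,0.0007,0],0,-1],[[-0.0052,-0.0007,0],0,-1],[[-0.0048,-0.002,0],0,-1]]'; python3 look.py 12 wrist;python3 pot.py 12
```

```text
t: 15.25
tcp_pos: [0.6445, -0.1507, 0.1395]
ee_rot: [-0.001, 0.668, 0.744, -0.0]
force: [-0.3, -0.2, -0.1]
finger_gap: 0.193
t 15.25 tcp [ 0.6445 -0.1507  0.1395] q [-1.200e-03  6.677e-01  7.445e-01 -2.000e-04] j [-0.23  0.63  0.62  1.61 -0.41  1.03  0.61] F [-0.3 -0.2 -0.1] gap 0.193
wrist pot 2222 [ 0.6331 -0.1676]
t: 15.9
tcp_pos: [0.6541, -0.1784, 0.14]
ee_rot: [-0.001, 0.668, 0.744, -0.0]
force: [-2.8, 0.7, 0.6]
finger_gap: 0.194
t 15.9 tcp [ 0.6541 -0.1784  0.14  ] q [-8.000e-04  6.681e-01  7.441e-01 -4.000e-04] j [-0.19  0.66  0.61  1.57 -0.42  1.05  0.65] F [-2.8  0.7  0.6] gap 0.194
wrist pot 2847 [ 0.6405 -0.1691]
```

```bash
python3 -m jog '[[[-0.0041,-0.0032,0],0,-1],[[-0.0032,-0.0041,0],0,-1],[[-0.002,-0.0048,0],0,-1],[[-0.0007,-0.0052,0],0,-1],[[0.0007,-0.0052,0],0,-1],[[0.002,-0.0048,0],0,-1]]'; python3 look.py 13 wrist;python3 pot.py 13;  python3 -m jog '[[[0.0032,-0.0041,0],0,-1],[[0.0041,-0.0032,0],0,-1],[[0.0048,-0.002,0],0,-1],[[0.0052,-0.0007,0],0,-1],[[0.0052,0.0007,0],0,-1],[[0.0048,0.002,0],0,-1]]'; python3 look.py 14 wrist;python3 pot.py 14
```

```text
t: 16.55
tcp_pos: [0.6302, -0.1885, 0.1413]
ee_rot: [0.002, 0.668, 0.744, 0.001]
force: [4.7, 3.1, 2.3]
finger_gap: 0.198
t 16.55 tcp [ 0.6302 -0.1885  0.1413] q [0.0021 0.6678 0.7443 0.001 ] j [-0.18  0.62  0.62  1.63 -0.41  1.02  0.67] F [4.7 3.1 2.3] gap 0.198
wrist pot 2831 [ 0.6381 -0.1756]
t: 17.2
tcp_pos: [0.6193, -0.1635, 0.1412]
ee_rot: [0.002, 0.668, 0.744, -0.0]
force: [3.1, -4.7, 2.7]
finger_gap: 0.198
t 17.2 tcp [ 0.6193 -0.1635  0.1412] q [ 2.100e-03  6.683e-01  7.439e-01 -2.000e-04] j [-0.23  0.6   0.62  1.68 -0.4   0.99  0.64] F [ 3.1 -4.7  2.7] gap 0.198
wrist pot 2277 [ 0.6317 -0.1754]
```

View pics/wrist14.png

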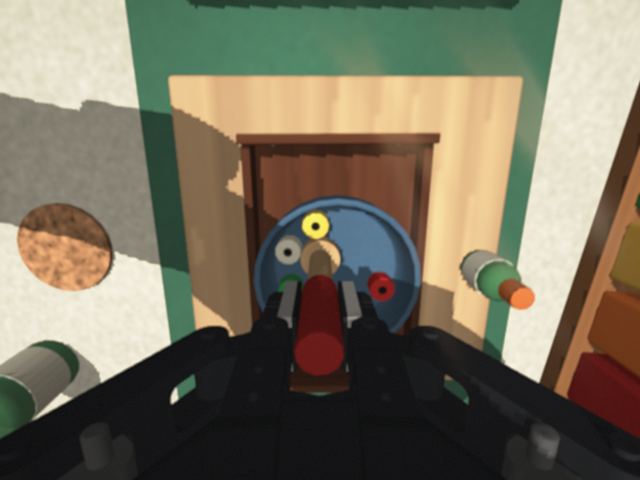

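```bash
python3 -m jog '[[[0.005,0.002,0],0,-1],[[0.0035,0.0046,0],0,-1],[[0.0022,0.0053,0],0,-1],[[0.0007,0.0057,0],0,-1],[[-0.0007,0.0057,0],0,-1],[[-0.0022,0.0053,0],0,-1]]'; python3 look.py 15 wrist;python3 pot.py 15;  python3 -m jog '[[[-0.0035,0.0046,0],0,-1],[[-0.0046,0.0035,0],0,-1],[[-0.0053,0.0022,0],0,-1],[[-0.0057,0.0007,0],0,-1],[[-0.0057,-0.0007,0],0,-1],[[-0.0053,-0.0022,0],0,-1]]'; python3 look.py 16 wrist;python3 pot.py 16
python3 -m jog '[[[-0.0046,-0.0035,0],0,-1],[[-0.0035,-0.0046,0],0,-1],[[-0.0022,-0.0053,0],0,-1],[[-0.0007,-0.0057,0],0,-1],[[0.0007,-0.0057,0],0,-1],[[0.0022,-0.0053,0],0,-1]]'; python3 look.py 17 wrist;python3 pot.py 17;  python3 -m jog '[[[0.0035,-0.0046,0],0,-1],[[0.0046,-0.0035,0],0,-1],[[0.0053,-0.0022,0],0,-1],[[0.0057,-0.0007,0],0,-1],[[0.0057,0.0007,0],0,-1],[[0.0053,0.0022,0],0,-1]]'; python3 look.py 18 wrist scene;python3 pot.py 18
```

```text
t: 17.85
tcp_pos: [0.6456, -0.149, 0.1395]
ee_rot: [-0.001, 0.668, 0.744, -0.0]
force: [-1.0, -0.3, -1.2]
finger_gap: 0.199
t 17.85 tcp [ 0.6456 -0.149   0.1395] q [-1.400e-03  6.676e-01  7.445e-01 -1.000e-04] j [-0.24  0.64  0.62  1.61 -0.41  1.03  0.61] F [-1.  -0.3 -1.2] gap 0.199
wrist pot 2035 [ 0.6297 -0.1695]
t: 18.5
tcp_pos: [0.6568, -0.1795, 0.1401]
ee_rot: [-0.001, 0.668, 0.744, 0.0]
force: [-2.3, 6.4, 0.2]
finger_gap: 0.187
t 18.5 tcp [ 0.6568 -0.1795  0.1401] q [-5.000e-04  6.680e-01  7.442e-01  0.000e+00] j [-0.18  0.66  0.61  1.56 -0.42  1.05  0.65] F [-2.3  6.4  0.2] gap 0.187
wrist pot 2752 [ 0.6349 -0.176 ]
t: 19.15
tcp_pos: [0.6278, -0.1916, 0.1406]
ee_rot: [0.001, 0.668, 0.744, -0.0]
force: [-0.2, -0.4, -1.1]
finger_gap: 0.197
t 19.15 tcp [ 0.6278 -0.1916  0.1406] q [ 8.000e-04  6.682e-01  7.440e-01 -2.000e-04] j [-0.18  0.62  0.62  1.63 -0.41  1.02  0.68] F [-0.2 -0.4 -1.1] gap 0.197
wrist pot 2777 [ 0.6365 -0.1803]
t: 19.8
tcp_pos: [0.6183, -0.1627, 0.1415]
ee_rot: [0.002, 0.668, 0.744, 0.0]
force: [5.2, -2.5, 2.5]
finger_gap: 0.191
t 19.8 tcp [ 0.6183 -0.1627  0.1415] q [2.400e-03 6.681e-01 7.441e-01 4.000e-04] j [-0.23  0.59  0.62  1.68 -0.4   0.99  0.64] F [ 5.2 -2.5  2.5] gap 0.191
scene pot 199 [ 0.6305 -0.1768]
wrist pot 1951 [ 0.6291 -0.1755]
```

View pics/wrist18.png

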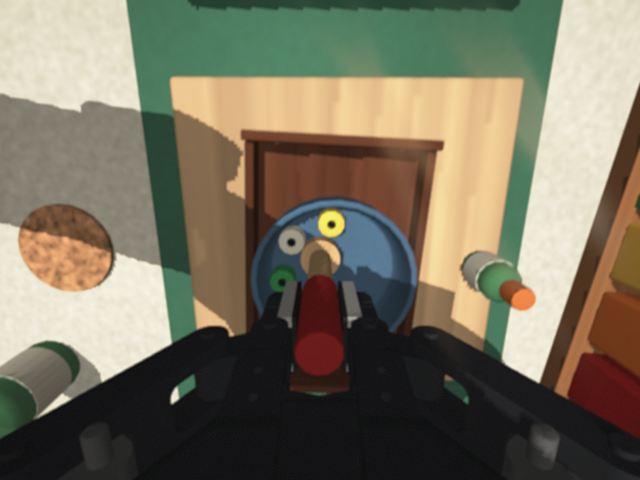

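```bash
python3 -m jog '[[[0.005,0.002,0],0,-1],[[0.0035,0.0046,0],0,-1],[[0.0022,0.0053,0],0,-1],[[0.0007,0.0057,0],0,-1],[[-0.0007,0.0057,0],0,-1],[[-0.0022,0.0053,0],0,-1],[[-0.0035,0.0046,0],0,-1],[[-0.0046,0.0035,0],0,-1],[[-0.0053,0.0022,0],0,-1],[[-0.0057,0.0007,0],0,-1],[[-0.0057,-0.0007,0],0,-1],[[-0.0053,-0.0022,0],0,-1]]'; python3 look.py 20 wrist;python3 pot.py 20
python3 -m jog '[[[-0.0046,-0.0035,0],0,-1],[[-0.0035,-0.0046,0],0,-1],[[-0.0022,-0.0053,0],0,-1],[[-0.0007,-0.0057,0],0,-1],[[0.0007,-0.0057,0],0,-1],[[0.0022,-0.0053,0],0,-1]]'; python3 look.py 21 wrist;python3 pot.py 21;  python3 -m jog '[[[0.0035,-0.0046,0],0,-1],[[0.0046,-0.0035,0],0,-1],[[0.0053,-0.0022,0],0,-1],[[0.0057,-0.0007,0],0,-1],[[0.0057,0.0007,0],0,-1],[[0.0053,0.0022,0],0,-1]]'; python3 look.py 22 wrist scene;python3 pot.py 22
```

```text
t: 21.1
tcp_pos: [0.6555, -0.1798, 0.1402]
ee_rot: [-0.0, 0.668, 0.744, -0.0]
force: [0.7, 0.6, -0.8]
finger_gap: 0.193
t 21.1 tcp [ 0.6555 -0.1798  0.1402] q [-0.      0.668   0.7441 -0.    ] j [-0.18  0.66  0.61  1.57 -0.42  1.05  0.65] F [ 0.7  0.6 -0.8] gap 0.193
wrist pot 2920 [ 0.6295 -0.1664]
t: 21.75
tcp_pos: [0.6258, -0.1902, 0.1403]
ee_rot: [-0.0, 0.668, 0.744, -0.0]
force: [1.1, 3.4, 0.0]
finger_gap: 0.195
t 21.75 tcp [ 0.6258 -0.1902  0.1403] q [-2.000e-04  6.680e-01  7.442e-01 -0.000e+00] j [-0.18  0.62  0.62  1.64 -0.41  1.02  0.68] F [1.1 3.4 0. ] gap 0.195
wrist pot 1497 [ 0.626  -0.1767]
t: 22.4
tcp_pos: [0.6168, -0.162, 0.1412]
ee_rot: [0.002, 0.668, 0.744, 0.0]
force: [4.0, -3.9, 2.1]
finger_gap: 0.195
t 22.4 tcp [ 0.6168 -0.162   0.1412] q [1.900e-03 6.680e-01 7.442e-01 3.000e-04] j [-0.23  0.59  0.62  1.68 -0.4   0.99  0.64] F [ 4.  -3.9  2.1] gap 0.195
scene pot 142 [ 0.6273 -0.1772]
wrist pot 1262 [ 0.626  -0.1764]
```

View pics/wrist22.png

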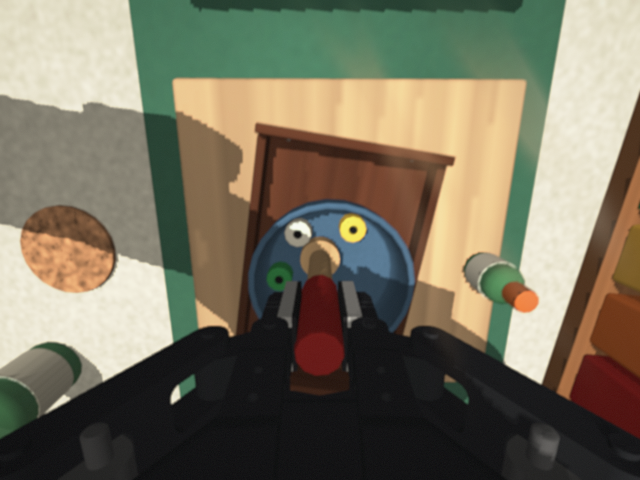

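```bash
python3 -m jog '[[[-0.005,0.0028,0],0,-1],[[-0.005,0.0028,0],0,-1],[[-0.004,0.002,0],0,-1],[[0,0,-0.01],0,-1],[[0,0,-0.02],0,-1],[[0,0,-0.025],0,-1],[[0,0,-0.025],0,-1],[[0,0,0],0,-1],[[0,0,0],0,-1]]'; python3 look.py 23 wrist scene side;python3 pot.py 23
cat > coaster.py <<'E'
import numpy as np,cv2,sys
from scipy.optimize import least_squares
for t in sys.argv[2:]:
    f=np.load(f'/tmp/{sys.argv[1]}{t}.npz');X=f['X'];im=f['im']
    m=(np.hypot(X[...,0]-.401,X[...,1]+.203)<.06)&(X[...,2]>.0015)&(X[...,2]<.02)
    hsv=cv2.cvtColor(im,cv2.COLOR_RGB2HSV).astype(int); a=m&(hsv[...,1]>75)
    mk=cv2.morphologyEx(a.astype(np.uint8),cv2.MORPH_OPEN,np.ones((3,3)))
    cs,_=cv2.findContours(mk,cv2.RETR_EXTERNAL,cv2.CHAIN_APPROX_NONE); k=max(cs,key=len)[:,0]
    q=X[k[:,1],k[:,0]]
    r=least_squares(lambda s:np.hypot(q[:,0]-s[0],q[:,1]-s[1])-.0395,[.401,-.203],loss='soft_l1',f_scale=.002).x
    print(t,len(q),np.round(r,4),'z',np.nanmedian(X[mk>0][:,2]), 'mean',X[mk>0].mean(0))
E
python3 coaster.py wrist 4 6 14 22 23; python3 coaster.py scene 3 23; python3 coaster.py side 3 23
```

```text
t: 23.4
tcp_pos: [0.6244, -0.1745, 0.221]
ee_rot: [0.0, 0.668, 0.744, 0.0]
force: [0.3, 0.2, -1.7]
finger_gap: 0.194
t 23.4 tcp [ 0.6244 -0.1745  0.221 ] q [3.000e-04 6.680e-01 7.442e-01 4.000e-04] j [-0.23  0.54  0.66  1.56 -0.35  1.16  0.61] F [ 0.3  0.2 -1.7] gap 0.194
scene pot 141 [ 0.6271 -0.1773]
side pot 103 [ 0.6263 -0.1785]
wrist pot 796 [ 0.626 -0.176]
4 226 [ 0.4007 -0.2036] z 0.004076168403583574 mean [ 0.40101931 -0.20247921  0.00406064]
6 273 [ 0.4004 -0.2034] z 0.004065065583140376 mean [ 0.40072642 -0.20204661  0.00405973]
14 260 [ 0.4006 -0.2031] z 0.004058476703071134 mean [ 0.40095466 -0.2018533   0.00404647]
22 267 [ 0.4006 -0.2032] z 0.004088993637497346 mean [ 0.40092808 -0.20196068  0.00406919]
23 211 [ 0.4006 -0.2035] z 0.00403353435119827 mean [ 0.40088551 -0.2024999   0.00403479]
3 75 [ 0.4013 -0.2051] z 0.004256487622519471 mean [ 0.40204351 -0.20543021  0.00425173]
23 77 [ 0.4004 -0.2036] z 0.004046439447273582 mean [ 0.40213428 -0.20428121  0.0041012 ]
3 89 [ 0.4005 -0.2052] z 0.006742660077911801 mean [ 0.39926083 -0.20695953  0.00670273]
23 91 [ 0.3998 -0.2057] z 0.00667890031177088 mean [ 0.39900255 -0.20660963  0.00662673]
```

View pics/wrist23.png

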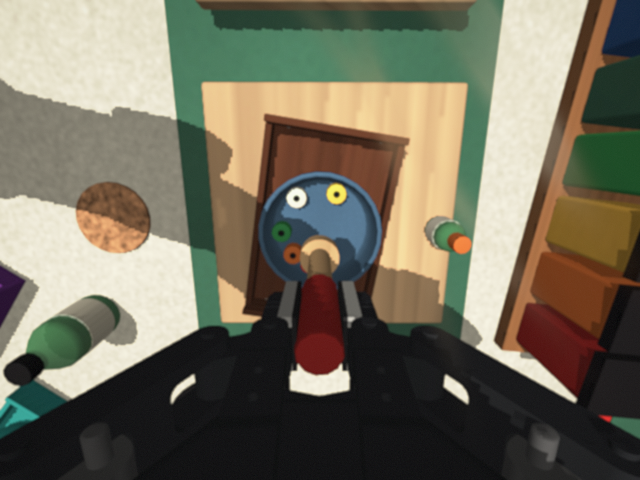

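```bash
python3 -m jog '[[[-0.0005,-0.012,0],0,-1],[[-0.0005,-0.024,0],0,-1],[[-0.0005,-0.027,0],0,-1],[[-0.0005,-0.027,0],0,-1],[[-0.0005,-0.027,0],0,-1],[[-0.0005,-0.027,0],0,-1],[[-0.0005,-0.027,0],0,-1],[[-0.0005,-0.027,0],0,-1],[[-0.0005,-0.018,0],0,-1],[[-0.0005,-0.0095,0],0,-1],[[0,0,0.03],0,-1],[[0,0,0.03],0,-1]]'; python3 -m jog '[[[0,0,0.03],0,-1],[[0,0,0.02],0,-1],[[0,0,0],0,-1],[[0,0,0],0,-1]]'; python3 look.py 24 wrist scene side;python3 - <<'E'
import numpy as np
for n in ['scene','side','wrist']:
    f=np.load(f'/tmp/{n}24.npz');X=f['X'].reshape(-1,3)
    for a,b in [(.024,.046),(.05,.08)]:
        q=X[(abs(X[:,0]-.4)<.025)&(abs(X[:,1]+.203)<.025)&(X[:,2]>a)&(X[:,2]<b)]
        if len(q): print(n,a,len(q),np.round(q.min(0),4),np.round(q.max(0),4))
E
```

```text
t: 24.75
tcp_pos: [0.4012, -0.2037, 0.1601]
ee_rot: [0.001, 0.668, 0.744, 0.001]
force: [0.9, 1.0, -1.5]
finger_gap: 0.192
t: 25.15
tcp_pos: [0.4005, -0.2039, 0.1105]
ee_rot: [-0.0, 0.668, 0.744, -0.0]
force: [-1.1, -0.2, -0.1]
finger_gap: 0.196
t 25.15 tcp [ 0.4005 -0.2039  0.1105] q [-3.000e-04  6.680e-01  7.441e-01 -4.000e-04] j [-0.17  0.36  0.67  2.17 -0.33  0.72  0.83] F [-1.1 -0.2 -0.1] gap 0.196
scene 0.024 70 [ 0.3868 -0.2193  0.0298] [ 0.4181 -0.1922  0.0454]
scene 0.05 56 [ 0.3994 -0.2134  0.0512] [ 0.4114 -0.2001  0.0799]
side 0.024 56 [ 0.39   -0.2207  0.0324] [ 0.4145 -0.1924  0.0459]
side 0.05 56 [ 0.3945 -0.2155  0.05  ] [ 0.4064 -0.2057  0.0796]
wrist 0.024 778 [ 0.3876 -0.2154  0.0303] [ 0.4135 -0.1919  0.0458]
wrist 0.05 356 [ 0.3937 -0.205   0.0502] [ 0.4072 -0.1978  0.0798]
```

View pics/wrist24.png

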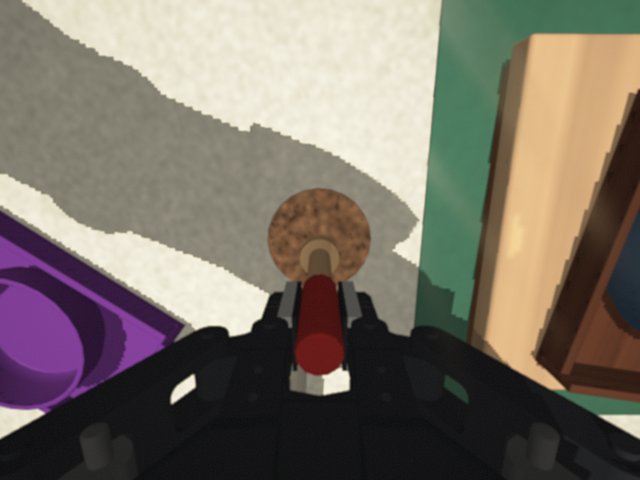

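View pics/side24.png

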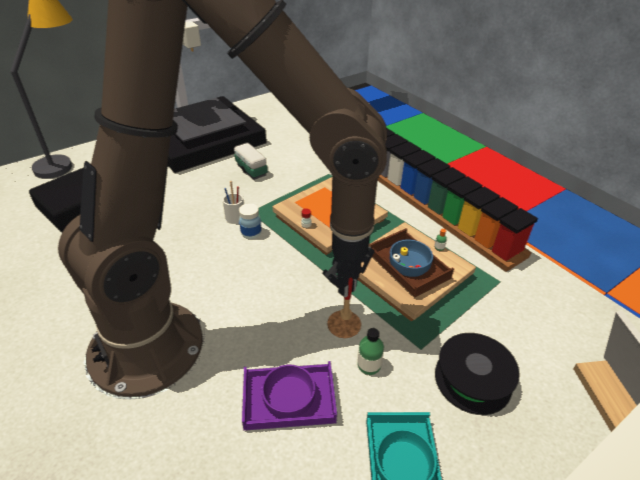

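```bash
python3 -m jog '[[[0,0,0.01],0,-1],[[0,0,0.008],0,-1],[[0,0,0.004],0,-1],[[0,0,0.002],0,-1],[[0,0,0],0,-1]]';python3 -m jog '[[[0,0,0.0015],0,-1],[[0,0,0],0,-1]]';python3 -m jog '[[[0,0,0.001],0,-1],[[0,0,0],0,-1]]'
```

```text
t: 25.8
tcp_pos: [0.4004, -0.2037, 0.0859]
ee_rot: [-0.0, 0.668, 0.744, -0.0]
force: [0.3, -0.6, -0.2]
finger_gap: 0.194
t: 26.0
tcp_pos: [0.4008, -0.2037, 0.0848]
ee_rot: [0.0, 0.668, 0.744, 0.0]
force: [-0.2, -0.4, 0.2]
finger_gap: 0.195
t: 26.2
tcp_pos: [0.401, -0.2038, 0.084]
ee_rot: [0.0, 0.668, 0.744, 0.0]
force: [-0.4, -0.0, 1.3]
finger_gap: 0.194
```

```bash
python3 -m jog '[[[0,0,0.001],0,-1],[[0,0,0],0,-1]]'; python3 -m jog '[[[0,0,0],0,-0.5],[[0,0,0],0,-0.3],[[0,0,0],0,0],[[0,0,0],0,0.5],[[0,0,0],0,1],[[0,0,0],0,1],[[0,0,0],0,1],[[0,0,-0.01],0,1],[[0,0,-0.02],0,1],[[0,0,-0.03],0,1],[[0,0,-0.04],0,1],[[0,0,-0.03],0,1]]'; python3 look.py 25 wrist scene
```

```text
t: 26.4
tcp_pos: [0.4013, -0.2041, 0.0839]
ee_rot: [0.001, 0.668, 0.744, 0.001]
force: [-3.6, 1.1, 20.6]
finger_gap: 0.194
t: 27.6
tcp_pos: [0.4006, -0.2043, 0.2153]
ee_rot: [0.001, 0.668, 0.744, 0.0]
force: [0.6, -0.1, -0.1]
finger_gap: 1.0
t 27.6 tcp [ 0.4006 -0.2043  0.2153] q [5.000e-04 6.683e-01 7.439e-01 1.000e-04] j [-0.3   0.18  0.78  2.05 -0.15  0.97  0.66] F [ 0.6 -0.1 -0.1] gap 1.0
```

View pics/wrist25.png

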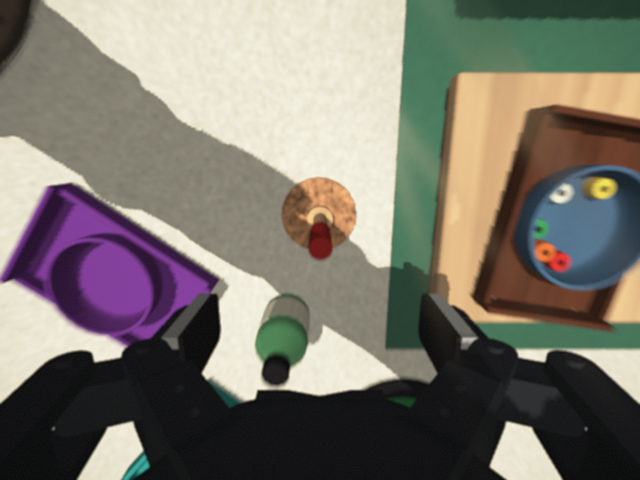

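View pics/scene25.png

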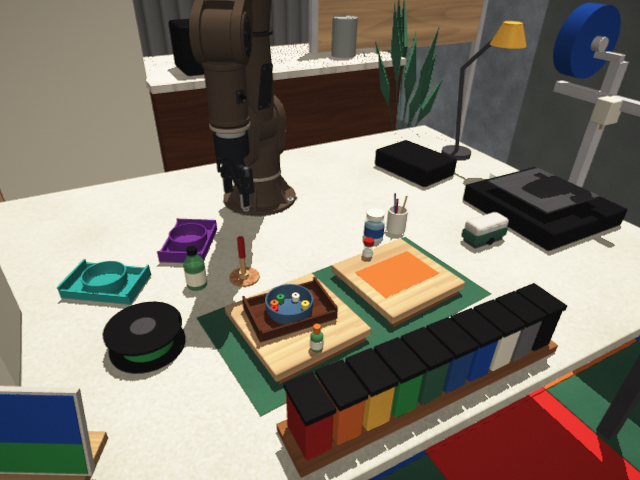

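The rod stands upright on the coaster and all five beads are in the pot. Next I look at the tray from behind it.

```bash
python3 -m jog '[[[-0.004,0.011,-0.0045],0,1],[[-0.0085,0.024,-0.0045],0,1],[[-0.0085,0.024,-0.0045],0,1],[[-0.0085,0.024,-0.0045],0,1],[[-0.0085,0.024,-0.0045],0,1],[[-0.0085,0.024,-0.0045],0,1],[[-0.0085,0.024,-0.0045],0,1],[[-0.0085,0.024,-0.0045],0,1],[[-0.0085,0.024,-0.0045],0,1],[[-0.0085,0.0256,-0.0045],0,1],[[0,0,0],0,1],[[0,0,0],0,1]]'; python3 look.py 26 wrist scene side
cat > tray.py <<'E'
import numpy as np,cv2,sys
from scipy.optimize import least_squares
t=sys.argv[1]; c0=np.array(eval(sys.argv[2]))
for n in ['wrist','scene','side']:
    try: f=np.load(f'/tmp/{n}{t}.npz')
    except Exception: continue
    X=f['X'].reshape(-1,3)
    q=X[(np.hypot(X[:,0]-c0[0],X[:,1]-c0[1])<.125)&(X[:,2]>.0635)&(X[:,2]<.0835)]
    q=q[(np.hypot(q[:,0]-c0[0],q[:,1]-c0[1])>.056)]
    def res(s):
        d=q[:,:2]-s[:2]; c,si=np.cos(s[2]),np.sin(s[2]); a=d[:,0]*c+d[:,1]*si; b=-d[:,0]*si+d[:,1]*c
        return np.minimum(abs(abs(a)-.057)+0*b, abs(abs(b)-.087))  # wall mid lines
    best=min((least_squares(res,[*c0,y],loss='soft_l1',f_scale=.003) for y in np.radians([-12,-5,0,6,12])),key=lambda r:r.cost)
    s=best.x; print(n,len(q),'tray',np.round(s[:2],4),'yaw',round(np.degrees(s[2]),2),'cost',round(best.cost/len(q)*1e6,2))
E
python3 tray.py 26 '[.6265,-.177]'; python3 pot.py 26 '[.6265,-.177]'
```

```text
t: 28.9
tcp_pos: [0.6362, -0.2593, 0.2571]
ee_rot: [-0.001, 0.668, 0.744, -0.001]
force: [-0.3, 0.5, 0.4]
finger_gap: 1.002
t 28.9 tcp [ 0.6362 -0.2593  0.2571] q [-5.000e-04  6.680e-01  7.441e-01 -7.000e-04] j [-0.1   0.59  0.71  1.4  -0.38  1.29  0.73] F [-0.3  0.5  0.4] gap 1.002
wrist 5878 tray [ 0.6265 -0.1772] yaw -3.12 cost 15.67
scene 843 tray [ 0.628  -0.1791] yaw -3.4 cost 17.38
side 890 tray [ 0.6262 -0.1805] yaw -3.51 cost 16.35
scene pot 246 [ 0.6267 -0.1777]
side pot 238 [ 0.6255 -0.1793]
wrist pot 1770 [ 0.6254 -0.1766]
```

View pics/wrist26.png

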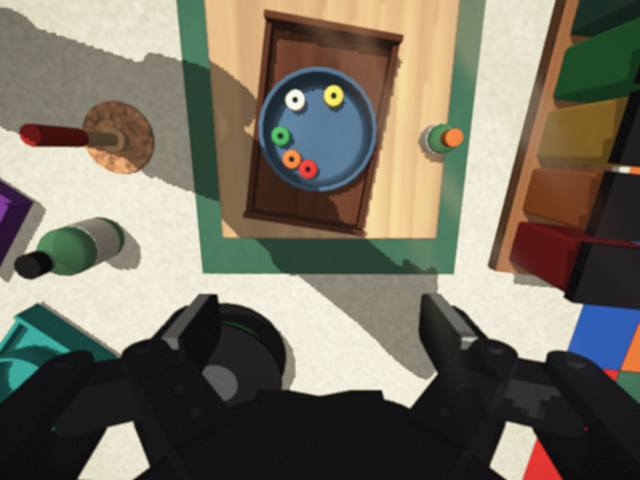

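```bash
python3 -m jog '[[[-0.0215,-0.0007,0.01],0,1],[[-0.0215,-0.0007,0.02],0,1],[[0,0,0.03],0,1],[[0,0,0.035],0,1],[[0,0,0.035],0,1],[[0,0,0.035],0,1],[[0,0,0.03],0,1],[[0,0,0.015],0,1],[[0,0,0.005],0,1],[[0,0,0],0,1]]'; python3 look.py 27 wrist scene
```

```text
t: 30.05
tcp_pos: [0.6399, -0.3021, 0.0433]
ee_rot: [0.0, 0.668, 0.744, 0.0]
force: [0.6, -0.9, 0.6]
finger_gap: 1.002
t 30.05 tcp [ 0.6399 -0.3021  0.0433] q [1.000e-04 6.680e-01 7.442e-01 0.000e+00] j [ 0.02  0.81  0.59  1.56 -0.52  0.93  0.89] F [ 0.6 -0.9  0.6] gap 1.002
```

View pics/wrist27.png

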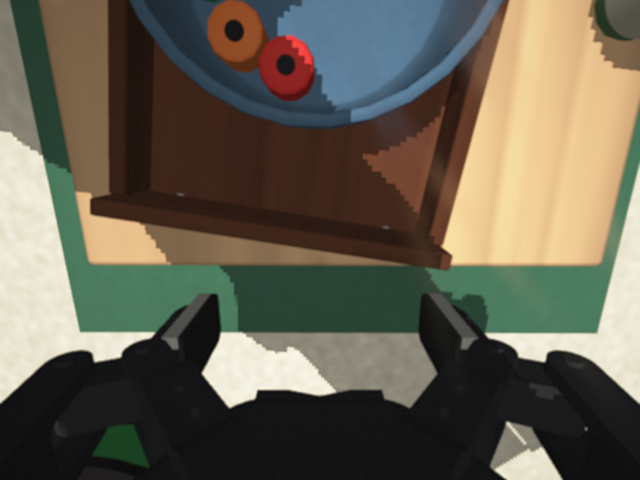

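View pics/scene27.png

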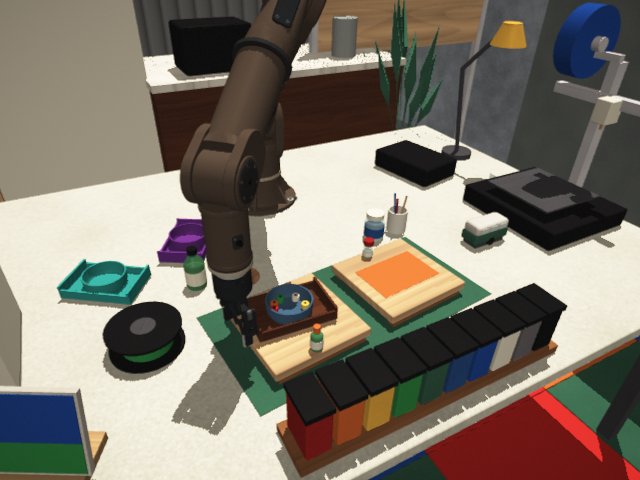

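```bash
python3 -m jog '[[[0.01,0,0],0,1],[[0.005,0,0],0,1],[[0.005,0,0],0,1],[[0.005,0,0],0,1],[[0.005,0,0],0,1],[[0.005,0,0],0,1],[[0.005,0,0],0,1],[[0.005,0,0],0,1]]'; python3 look.py 28 wrist scene side; python3 tray.py 28 '[.625,-.172]'; python3 pot.py 28 '[.625,-.172]'
```

```text
t: 30.95
tcp_pos: [0.6357, -0.2581, 0.0436]
ee_rot: [0.001, 0.668, 0.744, -0.0]
force: [1.8, -4.0, 1.9]
finger_gap: 1.001
t 30.95 tcp [ 0.6357 -0.2581  0.0436] q [ 0.0013  0.6682  0.744  -0.    ] j [-0.05  0.78  0.59  1.62 -0.53  0.9   0.85] F [ 1.8 -4.   1.9] gap 1.001
wrist 22817 tray [ 0.6204 -0.1538] yaw -0.45 cost 16.43
scene 967 tray [ 0.6232 -0.1561] yaw 6.98 cost 30.68
side 876 tray [ 0.6158 -0.1586] yaw 3.98 cost 18.92
scene pot 97 [ 0.6164 -0.1556]
side pot 129 [ 0.615  -0.1572]
wrist pot 5379 [ 0.6147 -0.1546]
```

View pics/wrist28.png

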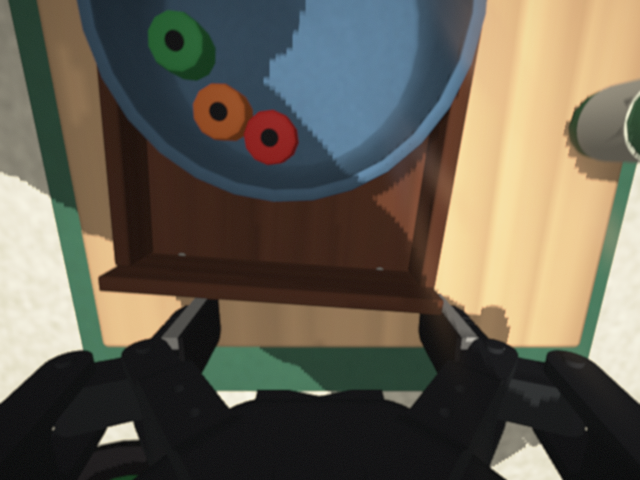

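```bash
python3 -m jog '[[[-0.005,0,0],0,1],[[0,-0.006,0],0,1],[[0,-0.005,0],0,1],[[0.005,0,0],0,1],[[0.004,0,0],0,1],[[0.004,0,0],0,1],[[0.004,0.0005,0],0,1],[[0.004,0.001,0],0,1]]'; python3 look.py 29 wrist scene side;  python3 pot.py 29 '[.613,-.14]'
```

```text
t: 31.9
tcp_pos: [0.6241, -0.2422, 0.0429]
ee_rot: [0.0, 0.668, 0.744, -0.0]
force: [-1.1, -4.0, 0.3]
finger_gap: 1.003
t 31.9 tcp [ 0.6241 -0.2422  0.0429] q [ 3.000e-04  6.678e-01  7.443e-01 -1.000e-04] j [-0.08  0.76  0.59  1.67 -0.53  0.88  0.84] F [-1.1 -4.   0.3] gap 1.003
scene pot 219 [ 0.6112 -0.1422]
side pot 222 [ 0.6099 -0.1438]
wrist pot 9830 [ 0.6096 -0.1418]
```

View pics/wrist29.png

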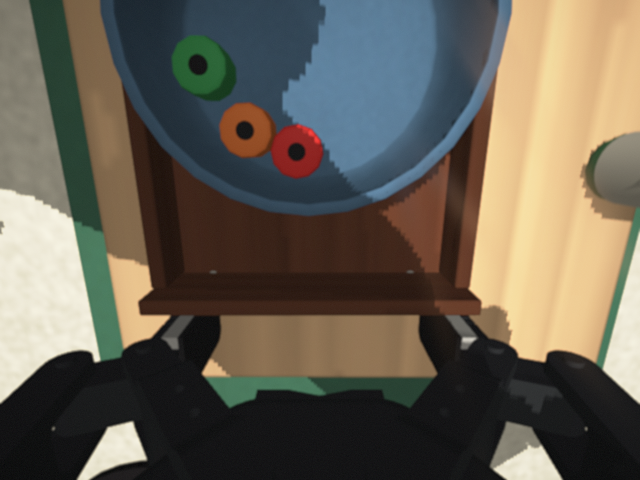

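```bash
python3 -m jog '[[[0.005,0.001,0],0,1],[[0.008,0.002,0],0,1],[[0.008,0.002,0],0,1],[[0.008,0.002,0],0,1],[[0.008,0.002,0],0,1],[[0.008,0.002,0],0,1]]'; python3 look.py 30 wrist scene side;  python3 pot.py 30 '[.613,-.10]'
```

```text
t: 32.65
tcp_pos: [0.63, -0.1956, 0.0428]
ee_rot: [-0.0, 0.668, 0.744, -0.0]
force: [-0.9, -4.8, 0.2]
finger_gap: 1.0
t 32.65 tcp [ 0.63   -0.1956  0.0428] q [-0.      0.6678  0.7443 -0.    ] j [-0.15  0.75  0.6   1.7  -0.53  0.86  0.78] F [-0.9 -4.8  0.2] gap 1.0
scene pot 201 [ 0.6174 -0.0948]
side pot 206 [ 0.6165 -0.096 ]
wrist pot 9795 [ 0.6158 -0.0953]
```

View pics/wrist30.png

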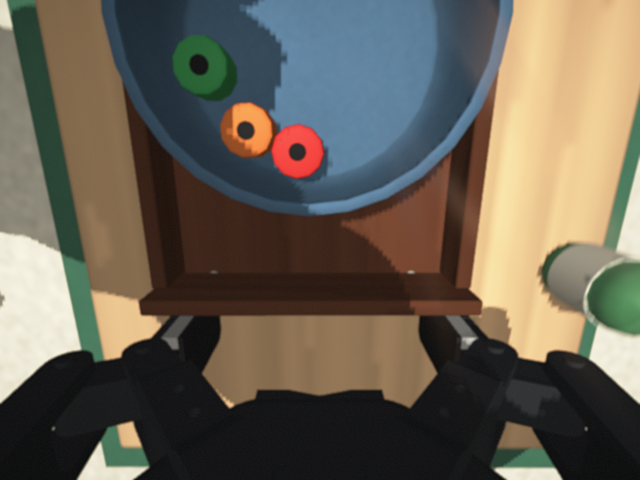

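```bash
python3 -m jog '[[[0.008,0.0019,0],0,1],[[0.008,0.0019,0],0,1],[[0.008,0.0019,0],0,1],[[0.008,0.0019,0],0,1],[[0.008,0.0019,0],0,1],[[0.008,0.0019,0],0,1],[[0.008,0.0019,0],0,1]]'; python3 look.py 31 wrist scene side;  python3 pot.py 31 '[.623,-.04]'
```

```text
t: 33.5
tcp_pos: [0.6372, -0.1386, 0.0428]
ee_rot: [-0.0, 0.668, 0.744, 0.0]
force: [-0.3, -4.8, 1.1]
finger_gap: 1.0
t 33.5 tcp [ 0.6372 -0.1386  0.0428] q [-0.      0.6679  0.7443  0.    ] j [-0.25  0.74  0.6   1.72 -0.53  0.85  0.7 ] F [-0.3 -4.8  1.1] gap 1.0
scene pot 186 [ 0.6246 -0.0371]
side pot 174 [ 0.6241 -0.0391]
wrist pot 9846 [ 0.6232 -0.0382]
```

View pics/scene31.png

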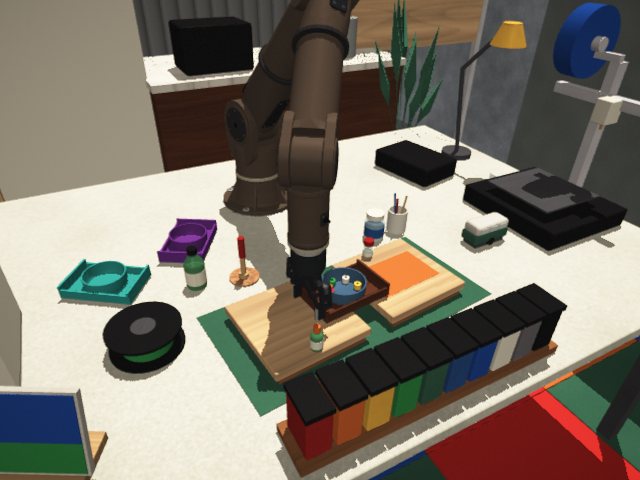

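```bash
python3 -m jog '[[[0.01,0,0],0,1],[[0.012,0,0],0,1],[[0.012,0,0],0,1],[[0.012,0,0],0,1],[[0.012,0,0],0,1],[[0.012,0,0],0,1],[[0.012,0,0],0,1],[[0.012,0,0],0,1],[[0.012,0,0],0,1],[[0.012,0,0],0,1],[[0.012,0,0],0,1],[[0.01,0,0],0,1]]'; python3 look.py 32 wrist scene side;  python3 pot.py 32 '[.610,.10]'
```

```text
t: 34.85
tcp_pos: [0.622, 0.001, 0.0428]
ee_rot: [-0.0, 0.668, 0.744, 0.0]
force: [0.1, -4.2, 1.9]
finger_gap: 0.999
t 34.85 tcp [0.622  0.001  0.0428] q [-0.000e+00  6.678e-01  7.444e-01  1.000e-04] j [-0.49  0.71  0.62  1.8  -0.55  0.81  0.51] F [ 0.1 -4.2  1.9] gap 0.999
scene pot 128 [0.6098 0.1022]
side pot 137 [0.609  0.1006]
wrist pot 9767 [0.6086 0.1014]
```

View pics/wrist32.png

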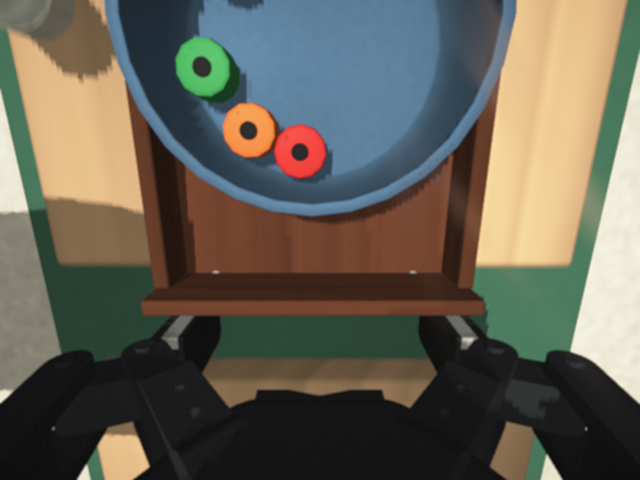

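View pics/scene32.png

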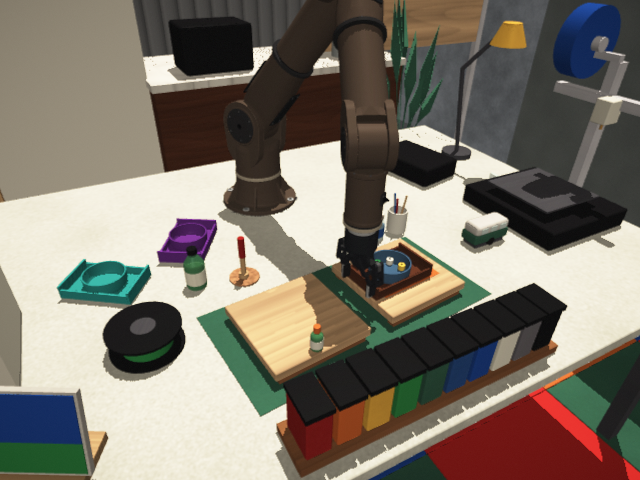

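```bash
python3 -m jog '[[[0.006,0,0],0,1],[[0.008,0,0],0,1],[[0.007,0,0],0,1],[[0.005,0,0],0,1],[[0.003,0,0],0,1],[[0,0,0],0,1],[[-0.006,0,0],0,1],[[-0.012,0,0],0,1],[[-0.02,0,-0.01],0,1],[[-0.02,0,-0.03],0,1],[[0,0,-0.04],0,1],[[0,0,-0.05],0,1]]';python3 -m jog '[[[0,0,-0.05],0,1],[[0,0,-0.05],0,1],[[0.03,0,0],0,1],[[0.03,0,0],0,1],[[0,0,0],0,1],[[0,0,0],0,1]]'; python3 look.py 33 wrist scene side;  python3 pot.py 33 '[.607,.13]'; python3 tray.py 33 '[.607,.13]'
```

```text
t: 36.2
tcp_pos: [0.624, -0.0326, 0.1739]
ee_rot: [-0.0, 0.67, 0.743, -0.001]
force: [1.5, 0.6, 0.2]
finger_gap: 1.0
t: 36.8
tcp_pos: [0.6187, 0.0293, 0.2735]
ee_rot: [0.0, 0.668, 0.744, 0.0]
force: [-0.5, -0.4, -0.1]
finger_gap: 1.001
t 36.8 tcp [0.6187 0.0293 0.2735] q [3.000e-04 6.681e-01 7.441e-01 1.000e-04] j [-0.65  0.47  0.78  1.57 -0.34  1.25  0.3 ] F [-0.5 -0.4 -0.1] gap 1.001
scene pot 181 [0.6075 0.1283]
side pot 180 [0.6068 0.1272]
wrist pot 1680 [0.6062 0.1301]
wrist 5187 tray [0.6061 0.1295] yaw 6.25 cost 3.39
scene 757 tray [0.6068 0.1273] yaw 6.08 cost 9.81
side 657 tray [0.6051 0.1256] yaw 6.14 cost 12.69
```

View pics/wrist33.png

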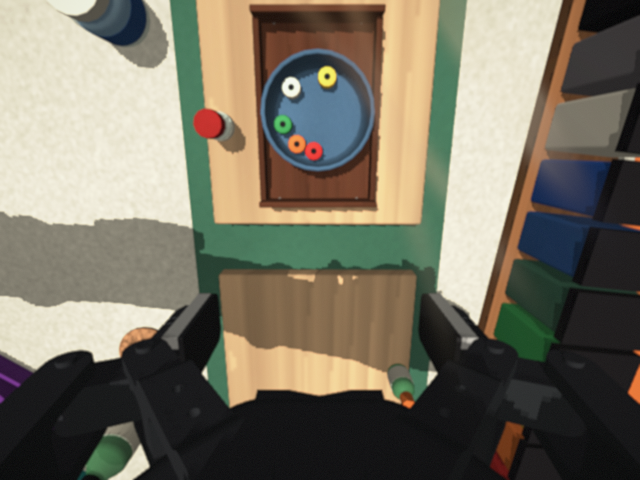

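```bash
python3 - <<'E'
import numpy as np,cv2
c,s=np.cos(np.radians(6)),np.sin(np.radians(6))
for n in ['wrist','scene','side']:
    f=np.load(f'/tmp/{n}33.npz');X=f['X'];im=f['im']
    d=X[...,:2]-np.array([.6065,.133]); a=d[...,0]*c+d[...,1]*s; b=-d[...,0]*s+d[...,1]*c; z=X[...,2]
    st=(abs(z-.0385)<.004)&(abs(a)<.14)&(abs(b)<.14)
    P=lambda m,v:np.round(np.percentile(v[m],[.3,99.7])*1000,1)
    print(n,'stand a',P(st&(abs(b)<.1),a),'b',P(st&(abs(a)<.1),b))
    tr=(z>.066)&(z<.0835)&(abs(a)<.075)&(abs(b)<.11)
    print('tray a',P(tr&(abs(b)<.08),a),'b',P(tr&(abs(a)<.05),b))
    hsv=cv2.cvtColor(im,cv2.COLOR_RGB2HSV).astype(int)
    o=st&(hsv[...,1]>150)&(hsv[...,0]<16); print('orange',o.sum(), P(o,a) if o.sum() else '',P(o,b) if o.sum() else '')
# initial pad vs stand from side0 & wrist2
for n in ['wrist2','wrist1','side0','scene0']:
    f=np.load(f'/tmp/{n}.npz');X=f['X'];im=f['im']
    d=X[...,:2]-np.array([.6065,.133]); a=d[...,0]*c+d[...,1]*s; b=-d[...,0]*s+d[...,1]*c; z=X[...,2]
    st=(abs(z-.0385)<.004)&(abs(a)<.14)&(abs(b)<.14)
    hsv=cv2.cvtColor(im,cv2.COLOR_RGB2HSV).astype(int)
    o=st&(hsv[...,1]>150)&(hsv[...,0]<16)
    print(n,'stand a',P(st&(abs(b)<.1),a),'b',P(st&(abs(a)<.1),b),'orange',o.sum(),P(o,a),P(o,b))
E
python3 -c "
import cv2;i=cv2.imread('pics/wrist33.png');cv2.imwrite('pics/wrist33c.png',cv2.resize(i[0:240,180:460],None,fx=2.5,fy=2.5,interpolation=cv2.INTER_CUBIC))"
```

```text
wrist stand a [-119.6  118.4] b [-118.4  104.3]
tray a [-60.7  59.4] b [-92.3  87.1]
orange 0  
scene stand a [-119.7  120.6] b [-121.   118.3]
tray a [-60.7  61.1] b [-95.3  86.6]
orange 113 [-1.5 62. ] [-90.1  91.5]
side stand a [-121.3  119.9] b [-123.4  118. ]
tray a [-61.9  60.7] b [-97.8  85.5]
orange 52 [-64.2  42.9] [-90.4  87. ]
wrist2 stand a [-118.7  118.1] b [-116.9  119.6] orange 22998 [-60.1  58.5] [-88.3  89.7]
wrist1 stand a [-119.5  117.9] b [-118.5  103.7] orange 13522 [-59.9  57.9] [-87.6  89.8]
side0 stand a [-121.3  118.8] b [-123.1  117.1] orange 1129 [-60.4  61.7] [-89.1  92.1]
scene0 stand a [-118.3  119.9] b [-120.6  118.5] orange 1720 [-61.4  59. ] [-88.8  92.4]
```

View pics/wrist33c.png

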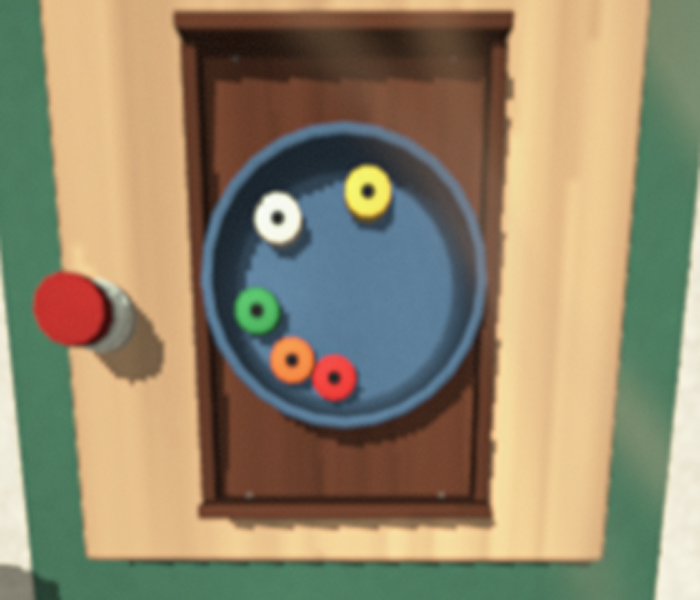

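```bash
python3 -m jog '[[[-0.025,0.0005,0.01],0,1],[[-0.025,0.0005,0.02],0,1],[[0,0,0.03],0,1],[[0,0,0.04],0,1],[[0,0,0.04],0,1],[[0,0,0.04],0,1],[[0,0,0.03],0,1],[[0,0,0.015],0,1],[[0,0,0.0055],0,1],[[0.01,0,0],0,1],[[0.015,0,0],0,1],[[0.01,0,0],0,1]]'; python3 -m jog '[[[0.008,0,0],0,1],[[0.005,0,0],0,1],[[0.003,0,0],0,1],[[0.002,0,0],0,1],[[0,0,0],0,1]]'
```

```text
t: 38.15
tcp_pos: [0.6221, 0.0185, 0.0436]
ee_rot: [0.0, 0.667, 0.745, 0.001]
force: [0.1, -0.1, -0.2]
finger_gap: 1.001
t: 38.65
tcp_pos: [0.6198, 0.0324, 0.0428]
ee_rot: [0.001, 0.668, 0.744, -0.0]
force: [0.4, -5.3, 2.5]
finger_gap: 1.006
```

```bash
python3 -m jog '[[[0.0012,0,0],0,1],[[0,0,0],0,1]]'; python3 -m jog '[[[-0.006,0,0],0,1],[[-0.014,0,0],0,1],[[-0.02,0,-0.01],0,1],[[-0.02,0,-0.03],0,1],[[0,0,-0.04],0,1],[[0,0,-0.05],0,1],[[0,0,-0.05],0,1],[[0,0,-0.05],0,1],[[0.03,0,-0.02],0,1],[[0.04,0,0],0,1],[[0.03,0,0],0,1],[[0,0,0],0,1]]'; python3 look.py 34 wrist scene side;  python3 pot.py 34 '[.607,.13]'; python3 tray.py 34 '[.607,.13]'
python3 - <<'E'
import numpy as np,cv2
c,s=np.cos(np.radians(6)),np.sin(np.radians(6))
for n in ['wrist','scene','side']:
    f=np.load(f'/tmp/{n}34.npz');X=f['X'];im=f['im']
    d=X[...,:2]-np.array([.6065,.133]); a=d[...,0]*c+d[...,1]*s; b=-d[...,0]*s+d[...,1]*c; z=X[...,2]
    st=(abs(z-.0385)<.004)&(abs(a)<.14)&(abs(b)<.14)
    P=lambda m,v:np.round(np.percentile(v[m],[.3,99.7])*1000,1)
    print(n,'stand a',P(st&(abs(b)<.1),a),'b',P(st&(abs(a)<.1),b))
    tr=(z>.066)&(z<.0835)&(abs(a)<.075)&(abs(b)<.11)
    print('tray a',P(tr&(abs(b)<.08),a),'b',P(tr&(abs(a)<.05),b))
E
```

```text
t: 38.85
tcp_pos: [0.6197, 0.0333, 0.0428]
ee_rot: [0.001, 0.669, 0.744, -0.0]
force: [0.9, -4.4, 4.2]
finger_gap: 0.998
t: 40.05
tcp_pos: [0.6147, 0.0788, 0.2926]
ee_rot: [-0.001, 0.666, 0.746, 0.001]
force: [-0.6, -0.2, -0.4]
finger_gap: 1.0
t 40.05 tcp [0.6147 0.0788 0.2926] q [-0.0009  0.6658  0.7461  0.0008] j [-0.73  0.45  0.78  1.54 -0.33  1.29  0.21] F [-0.6 -0.2 -0.4] gap 1.0
scene pot 171 [0.607  0.1319]
side pot 174 [0.6061 0.1301]
wrist pot 1327 [0.6059 0.1337]
wrist 3989 tray [0.6058 0.1336] yaw 6.12 cost 3.33
scene 763 tray [0.6068 0.1307] yaw 5.9 cost 10.1
side 650 tray [0.6045 0.1291] yaw 5.83 cost 12.37
wrist stand a [-119.5  118.6] b [-117.7  120.4]
tray a [-60.3  59.4] b [-89.1  90.5]
scene stand a [-118.8  120.2] b [-121.4  117.2]
tray a [-60.   61.1] b [-92.4  90.2]
side stand a [-121.2  121.3] b [-123.8  116.6]
tray a [-62.5  60.7] b [-94.3  89.4]
```

View pics/wrist34.png

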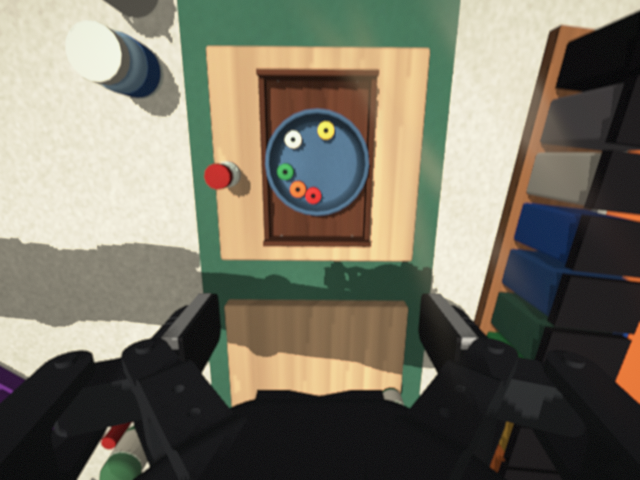

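View pics/scene34.png

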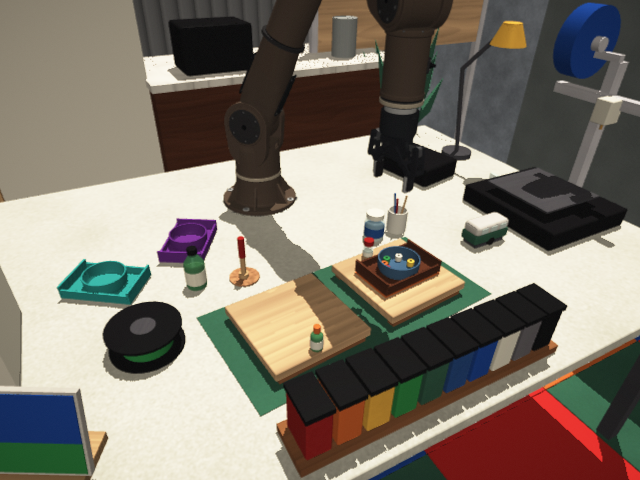

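The rod stands on the coaster at (242,265) and the tray covers the pad at (398,265). The glue, paint pot and other bystanders are where they were, and the arm is clear.

Run:
```python
from rig import arm
print(arm.close_job())
```

```text
the job is handed in; nothing more can be done
None
```

I did all the steps in the order asked and handed the job in at about 40 s; no verdict was reported.

**Stirring:** I stirred the beads for just over three net turns in one direction. This included one short reversal, made when a bead wedged against the pot wall. The last three turns were continuous. In the checks, the rod's foot was about 14 to 26 mm from the pot's centre, so the stroke was not evenly wide. The stirring also dragged and turned the tray by up to about 13 mm and 9° on the work stand.

**Rod:** I stood it on the middle of the cork coaster and let it go. The last picture shows it still upright.

**Tray:** I pushed it on its runners with the two open fingers against its end wall. The first push squared it but moved it to about 25 mm off the lane, so I slid it back sideways before it reached the paint pot. It then crossed the gap, and I corrected a shortfall of about 4 mm at the end.

**Last checks:**
- **Tray on pad:** it lies within about 1 mm of the centre of the pad's stand in each camera. The cameras differ from each other by up to 4 mm in absolute position.
- **Squareness:** the tray is at 5.8–6.1°, against about 6.0° for the stand.
- **Beads and bystanders:** all five beads are in the pot, and the bystanders look unmoved.
- **Forces:** the largest force I saw between moves was about 21 N, when setting the rod down.

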